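Move hot duct covers to the cooling rack

ROBOT

A 6-joint arm with a two-finger parallel gripper is mounted at the origin on the work surface. World frame = base frame: x ahead of the robot, y to its left, z up, the work surface at z = 0. Lengths are in m, angles in degrees, forces in N, time in s.
With the tool pointing down it reaches from about 0.4 to 0.825 m from the base axis. Payload 7 kg.
Tool frame: the origin (TCP) lies midway between the tips of the shut fingers; the grasp point (between the pads) lies 19 mm behind it; z points along the fingers, y is the line along which they close (so a half turn about z gives the same grasp; the last joint's range is limited). The gripper opens to 88 mm and grips with 3 to 60 N. Pads are 19 mm wide; open, the fingers measure 130 mm over their backs; the gripper's body (78 mm by 193 mm) begins 47 mm behind the grasp point.
Start: joints at [-52.706, 20.546, 0.682, 0, -70.136, -16.507], TCP at [0.24, -0.631, 0.227] pointing down, gripper open.
Joint ranges: [-176.03, 176.03], [-82.01, 121.73], [-58.28, 71.71], [-173.87, 95.51], [-174.79, -0.11], [-173.66, 173.66]. Speed limits (degrees/s): [136.94, 136.94, 172.46, 180, 180, 180].

INTERFACE

Orientations are given as [roll, pitch, yaw] about the fixed x, y, z axes, in that order (R = Rz(yaw) Ry(pitch) Rx(roll)).
In Python, from plant import get_state, optics, order gives the robot as it stands. The module is installed in compiled form; this text tells all that it offers.
- The arm moves only by the tool send_rows, never from a script. Its argument "moves" is a list of rows, each an object with "slide": the shift along the tool's x, y, z as a fraction of full scale, a list of three; "turn": the turn about the tool's z as a fraction of full scale; "gripper": the opening, from 0 (shut) to 1 (fully open). A call has exactly 5 rows; each row is the pose to reach, as a shift and turn from the pose commanded when the call began, along the tool's axes at that moment; what a row does not reach only later rows make up. Full scale, the value 1, is 150 mm for a shift and 90 degrees for a turn. A row lasts 1/12 s, in which the tool goes at most 41.7 mm and 7.16 degrees, less where a joint would pass 70% of its speed; a pose out of reach is approached as far as the arm can. A call with a number of a shift or a turn outside -1 to 1 is refused whole. A call with a gripper value outside its range is refused whole. The fingers move at their own pace and stop on an object; "newtons" is the grip in N (left out, the last holds). Time passes only in rows, so rows that repeat a pose let the fingers close, or fill a call up. It gives the time, the measured TCP pose, the force, the opening and the grip force at its end, in the units of the state.
- get_state(): the state, without advancing time (a new reading comes with each control period).
- optics.capture(name): name is "side" or "top"; returns a dict with "img" (420x560x3 uint8, red, green, blue), "intrinsics" (3x3 intrinsics, pixels), "origin" and "attitude" of the camera in the world. Camera axes: x right, y down, z forward; pixel columns grow to the right and rows downward; lengths in m; the calibration is good to about 2 mm. A picture is of the moment at which its call begins. There is no depth.
- order.close_job(): hands the job in; it is judged then, once.
Trained networks look in the newest picture that a camera, given by its name, has taken for a name from the list of things; names that differ only in an ending like _2 or _b are one class to them, and where a whole thing is asked for, a point or a joint stands for the part that bears it (a point fixed in the world has none). Each returns a list of dicts, best first, with "p" (0 to 1); they miss things now and then, are a little off and sometimes report something else, mostly with a low value. They report only what shows in the picture. A call takes as long as a camera call. They do not tell look-alikes from the thing itself.
- optics.look_for(camera, name): "location" ([x, y, z] in m, in world coordinates, good to about 4 mm: the middle of the surface that is visible of it).
The state is a dict: "time_s": time; "joints": joint angles; "qd": joint speeds; "joint_torque": joint torques, N m; "tcp_pos": TCP position; "eef_rot": TCP orientation; "contact_force": force on the tool from outside, world axes, zero at the start; "moment": the same for the moment, N m; "gripper_width": finger opening in m; "gripper_force": force on a finger pad.
Only numpy, scipy, OpenCV 4.12 (cv2) and the standard library are available. Lean on these libraries where they do the work, as an engineer would, in place of code of your own. Each camera call takes 0.05 s, during which the arm holds its last target. There are 200 camera calls.

TASK

First bring the damper lever of the fume extraction upright (half open) and leave it there while you work: with the lifting spatula, slide under each hot duct cover on the welding rack and carry it to the cooling rack, each lying flat across the two bars of a lane of its own, centred along the bars. Then put the spatula back standing on its mat and close the damper, lever fully down towards the robot. The covers are hot, so never touch them with the robot itself or drop one, and leave the brush and the hammer where they lie.

Things in the scene. Friction and masses are not known exactly. Their poses are not given: they have to be found in the camera images.
- weld_rack: Fixed dark steel welding rack, left or right. Plate 150 (x) by 300 (y) by 12 mm, origin under its centre on the bench; -x end roughly faces the robot. Three lanes along x at y = -108, 0, +108 mm. A lane is two upright flat bars 6 mm thick, 36 mm either side of its middle, x = -65 to 65, tops 70 mm above the bench; free between them (66 mm) and open at both ends above the plate.
- cool_rack: Fixed cooling rack, empty at the start, beside the welding rack: open bright frame of round aluminium bars 8 mm thick along x (x = -64 to 64 mm), tops 70 mm above the bench, on two cross strips 12 mm high. Three lanes at y = -108, 0, +108 mm, bars 36 mm either side of a lane's middle (64 mm free between). Origin under its centre on the bench, -x end roughly facing the robot.
- lifter_grip (a point): Centre of the spatula's wooden handle, 60 mm straight above the spatula's origin.
- lifter: Lifting spatula, 250 g, standing by itself. Blade x = 40 to 140 mm, 50 wide, 3 thick. Bridge handle behind: wooden bar 24 by 24 mm, x = -60 to 24, centre 60 mm up, on a steel strap at the blade's rear (x up to 42) and a rear leg at x = -56 with a foot 74 wide. Origin below the grip at blade underside; x points to the tip. A carried cover's middle should be about 105 mm ahead of the origin.
- lifter_mid (a point): Point at the level of the spatula's underside, 40 mm ahead of its origin: the middle of its length.
- mat: Fixed flat black rubber mat 240 (x) by 100 (y) by 3 mm, the spatula's place. Origin under its centre, on the bench.
- damper: Fixed fume extraction damper at the left or right edge: blue box 120 by 60 by 70 mm high, short round duct out of its +x end, -x end roughly facing the robot. Origin under the box's centre on the bench. The lever's hinge lies 70 mm above the origin, along the damper's y axis.
- lever (a joint): Angle of the damper lever in rad: 0 upright (half open), positive leaning to the damper's +x (away from the robot, open, stop at +0.7), negative leaning to the robot (closed, stop at -0.7). It stays where it is left (about 2 N at the knob).
- lever_knob (a point): Centre of the lever's black knob, 85 mm from the hinge: a cylinder of 26 mm diameter and 22 mm length lying along the hinge axis; it can be pinched by its flat ends from above.
- cool_lane0 (a point): Middle of the cooling rack's lane at y = -108 mm, at bar-top height (70 mm above the bench): where a cover's underside centre belongs.
- cool_lane1 (a point): The same for the lane at y = 0.
- cool_lane2 (a point): The same for the lane at y = +108 mm.
- cover1: Flat stainless duct cover, hot from welding: plate 110 (x) by 90 (y) by 5 mm, about 150 g, lying across the two bars of a lane of the welding rack, long side along the lane. Origin at the centre of its underside. May be absent.
- cover2: Flat stainless duct cover, hot from welding: plate 110 (x) by 90 (y) by 5 mm, about 150 g, lying across the two bars of a lane of the welding rack, long side along the lane. Origin at the centre of its underside. May be absent.
- cover3: Flat stainless duct cover, hot from welding: plate 110 (x) by 90 (y) by 5 mm, about 150 g, lying across the two bars of a lane of the welding rack, long side along the lane. Origin at the centre of its underside. May be absent.
- brush: Wire brush on the bench, 180 mm, bystander.
- hammer: Hammer on the bench, 190 mm, bystander.
There are look-alikes about, which are no part of the job. Leave any blue, purple or yellow look-alike of the cover2 alone.

How it is judged:
By the outcome, as a careful person would: the job done as asked, in the order asked, and still so for the second after the job is handed in, with the robot touching nothing.
Of cover1, cover2, cover3 only 2 to 3 are there at a start; the rules pass over those that are not, and their reading is None.
At some moment in a run one of lifter may be knocked a few centimetres aside while the robot is not near it.
It also fails if it takes over 210 s, if anything falls off the work surface, if the arm or the gripper's body presses on something with over 40 N, if the wrist force passes 120 N, or if a joint passes its speed limit or range.

## Working session

There is one attempt and no reset: what is moved stays moved. The work goes in short steps, Python scripts to look and compute and a tool call to move; the robot and the scene stay as the last step left them, time stands still between calls to the robot, and variables do not carry over. Pictures are saved under pics/ and viewed, at most 14 in all, crops included, and the job is handed in when it is done.

Besides the shell and the picture viewer there is one more tool, called after "Request:" as name(argument=value, ...), one argument or row to a line, values as JSON. send_rows: Moves the arm, as the interface text tells. Shift numbers are shares of 150 mm and turn numbers shares of 90 degrees, none past 1 either way. Its arguments: {"type":"object","properties":{"moves":{"type":"array"},"newtons":{"type":"number"}},"required":["moves"]}

```bash
mkdir -p pics; cat > h.py <<'E'
import numpy as np, cv2
from plant import get_state, optics, order
def cap(n, f=None):
    c=optics.capture(n)
    if f: cv2.imwrite('pics/'+f, cv2.cvtColor(c['img'],cv2.COLOR_RGB2BGR))
    return c
def att(c):
    a=np.array(c['attitude'],float)
    if a.shape==(3,3): return a
    from scipy.spatial.transform import Rotation as R
    return R.from_euler('xyz',a,degrees=True).as_matrix()
def px(c,p):
    q=att(c).T@(np.array(p,float)-np.array(c['origin'])); u=np.array(c['intrinsics'])@q; return u[:2]/u[2]
def ray(c,u,v,z):
    d=att(c)@np.linalg.inv(np.array(c['intrinsics']))@np.array([u,v,1.]); o=np.array(c['origin']); return o+d*(z-o[2])/d[2]
E
python3 - <<'E'
from h import *
np.set_printoptions(precision=3,suppress=True)
print(get_state())
for n in('top','side'):
    c=cap(n,n+'0.png'); print(n,c['origin'],c['attitude'],c['intrinsics'])
    for t in ['weld_rack','cool_rack','lifter','lifter_grip','mat','damper','lever_knob','cover1','brush','hammer']:
        for d in optics.look_for(n,t)[:5]:
            print(t,round(d['p'],2),np.round(d['location'],3),np.round(px(c,d['location'])))
E
```

```text
{'time_s': 0.0, 'joints': array([-52.707,  20.592,   0.635,  -0.018, -70.135, -16.506]), 'qd': array([-0.039, -0.052,  0.029,  0.049,  0.011, -0.029]), 'joint_torque': array([  0.   , -58.272,  29.305,   6.997,   0.007,  -0.   ]), 'tcp_pos': array([ 0.239, -0.631,  0.226]), 'eef_rot': array([ 179.907,   -0.01 , -159.219]), 'contact_force': array([-0.131,  0.361, -0.715]), 'moment': array([0.05 , 0.013, 0.012]), 'gripper_force': 0.0, 'gripper_width': 0.08785051822596628}
top [0.243 0.067 1.575] [-173.816    1.155  -91.332] [[409.786   0.    279.642]
 [  0.    409.786 200.754]
 [  0.      0.      1.   ]]
weld_rack 0.69 [0.572 0.197 0.016] [252. 161.]
cool_rack 0.93 [ 0.633 -0.186  0.01 ] [350. 143.]
lifter 0.56 [0.439 0.063 0.002] [288. 194.]
lifter_grip 0.98 [0.439 0.067 0.008] [287. 194.]
lifter_grip 0.46 [0.411 0.053 0.002] [291. 201.]
lifter_grip 0.46 [0.624 0.307 0.079] [221. 144.]
mat 0.89 [ 0.41   0.052 -0.   ] [291. 202.]
damper 0.81 [0.537 0.431 0.066] [189. 169.]
cover1 0.79 [0.61  0.097 0.078] [277. 146.]
cover1 0.72 [0.32  0.456 0.006] [186. 228.]
cover1 0.65 [0.637 0.203 0
[... 461 characters left out ...]
[280. 222.]
lifter 0.73 [ 0.402 -0.283  0.02 ] [320. 175.]
lifter_grip 0.94 [0.44  0.051 0.008] [280. 222.]
lifter_grip 0.55 [ 0.628 -0.156  0.026] [259. 178.]
mat 0.91 [0.411 0.077 0.002] [284. 229.]
damper 0.91 [0.531 0.46  0.067] [199. 279.]
damper 0.16 [ 0.624 -0.16   0.028] [260. 177.]
lever_knob 0.69 [0.526 0.443 0.12 ] [202. 264.]
lever_knob 0.39 [ 0.623 -0.157  0.024] [260. 179.]
cover1 0.97 [0.182 0.358 0.004] [317. 303.]
cover1 0.91 [0.464 0.62  0.006] [193. 339.]
cover1 0.89 [0.631 0.205 0.076] [213. 220.]
cover1 0.78 [0.627 0.312 0.074] [198. 239.]
cover1 0.68 [0.317 0.455 0.001] [264. 313.]
brush 0.96 [0.4   0.294 0.012] [262. 267.]
hammer 0.68 [ 0.4   -0.283  0.018] [320. 176.]
```

```bash
python3 - <<'E'
import cv2
a=cv2.imread('pics/top0.png'); cv2.imwrite('pics/t1.png',cv2.resize(a[100:280,130:410],None,fx=2.85,fy=2.85,interpolation=cv2.INTER_CUBIC))
a=cv2.imread('pics/side0.png'); cv2.imwrite('pics/s1.png',cv2.resize(a[130:370,140:360],None,fx=2.5,fy=2.5,interpolation=cv2.INTER_CUBIC))
E
```

```text
(no output)
```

View pics/t1.png

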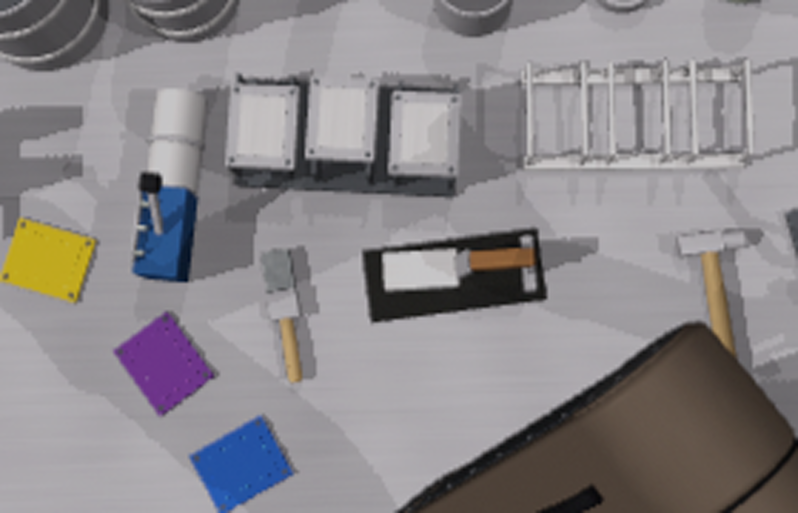

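View pics/s1.png

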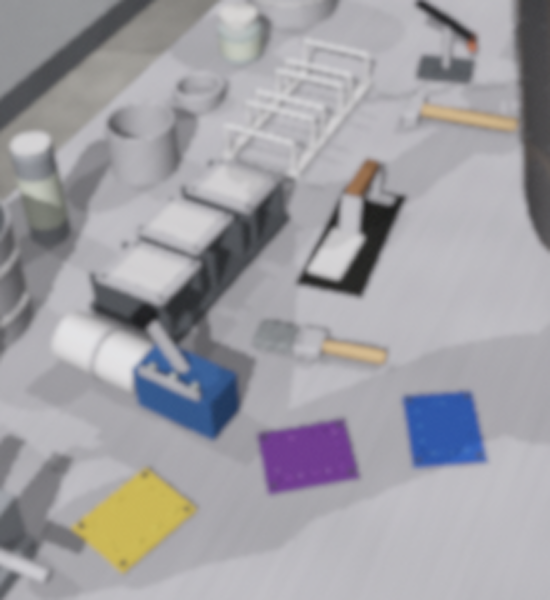

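Top crop: three bare-steel covers lie on the dark weld rack, at crop (263,127), (341,120) and (425,133), which is full image about (222,145), (250,142) and (279,147). The yellow (48,260), purple (164,363) and blue (242,464) plates are look-alikes on the bench, so I leave them. The lever knob at (150,182) leans away from the robot (open). The spatula on its mat points to +y.

```bash
python3 - <<'E'
import cv2
a=cv2.imread('pics/top0.png')
def crop(u0,v0,w,h,s,f):
    b=cv2.resize(a[v0:v0+h,u0:u0+w],None,fx=s,fy=s,interpolation=cv2.INTER_CUBIC)
    for u in range((u0+9)//10*10,u0+w,10): x=int((u-u0+.5)*s); cv2.line(b,(x,0),(x,6 if u%50 else 16),(0,0,255),1); cv2.putText(b,str(u),(x-10,26),0,.33,(0,0,255),1)
    for v in range((v0+9)//10*10,v0+h,10): y=int((v-v0+.5)*s); cv2.line(b,(0,y),(6,y),(0,0,255),1); cv2.putText(b,str(v),(8,y+4),0,.33,(0,0,255),1)
    cv2.imwrite('pics/'+f,b)
crop(172,120,126,85,6,'c1.png')
crop(252,115,146,100,5,'c2.png')
E
```

```text
(no output)
```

View pics/c1.png

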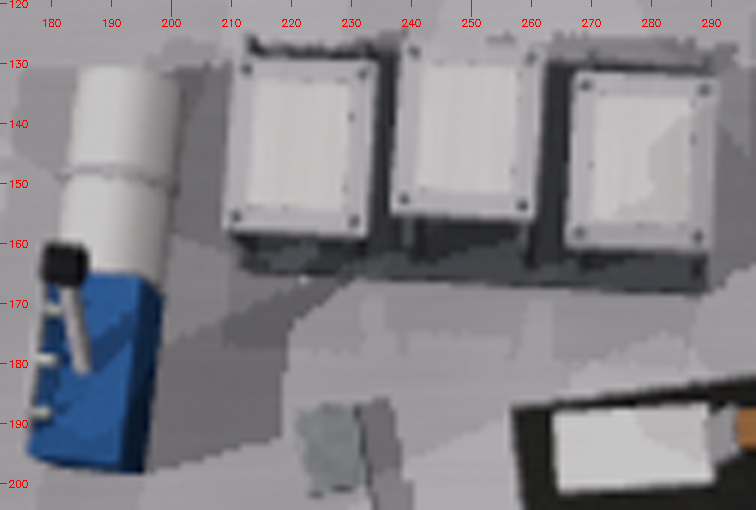

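View pics/c2.png

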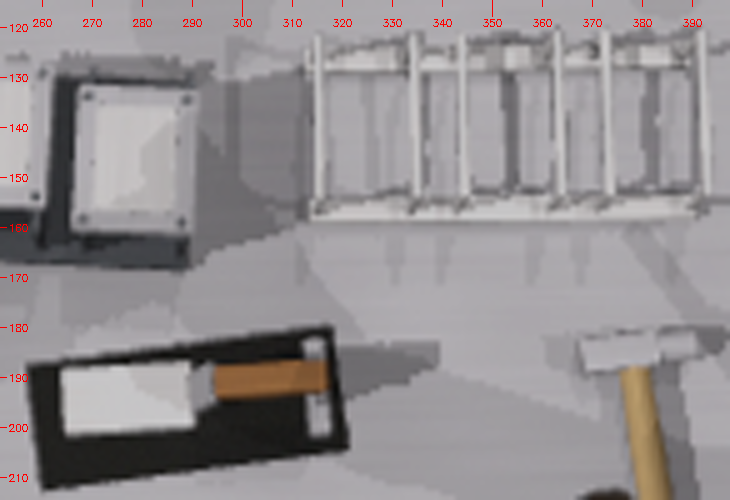

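Crop c1 shows the covers with corners around (209–234,129–159), (236–262,127–156) and (266–291,131–161) full px, and the knob at about (182,164). Crop c2 shows the cooling bars as vertical lines at u≈315, 334, 344, 363, 373 and 392. The mat corners run from about (257,188) to (321,204). Next I fit poses by reprojection.

```bash
cat > fit.py <<'E'
from h import *
from scipy.optimize import least_squares
def fit(c,obs,model,x0):
    "obs Nx2 px, model Nx3 body; pose x,y,yaw(deg)"
    obs=np.array(obs,float);model=np.array(model,float)
    def r(p):
        a=np.radians(p[2]);R=np.array([[np.cos(a),-np.sin(a),0],[np.sin(a),np.cos(a),0],[0,0,1]])
        return np.concatenate([px(c,R@m+[p[0],p[1],0]) for m in model])-obs.ravel()
    s=least_squares(r,x0,x_scale=[.01,.01,1],loss='soft_l1'); return s.x, np.abs(s.fun.reshape(-1,2)).max(1)
E
python3 - <<'E'
from fit import *
np.set_printoptions(precision=4,suppress=True)
c=cap('top')
A=lambda L:[(x/6+172-.5,y/6+120-.5) for x,y in L]
B=lambda L:[(x/5+252-.5,y/5+115-.5) for x,y in L]
cv=[(.055,.045,.075),(.055,-.045,.075),(-.055,-.045,.075),(-.055,.045,.075)]
for L,x0 in (([(238,60),(377,62),(362,238),(222,230)],(.63,.31,0)),([(402,46),(545,50),(531,220),(390,213)],(.635,.2,0)),([(575,72),(717,78),(708,250),(565,245)],(.61,.1,0))):
    print('cover',*fit(c,A(L),cv,x0))
print('weld edge',*fit(c,A([(240,268),(706,293)]),[(-.075,.15,.012),(-.075,-.15,.012)],(.63,.2,0)))
print('damper',*fit(c,A([(140,277),(122,468),(27,458),(162,300),(145,473)]),[(.06,-.03,.07),(-.06,-.03,.07),(-.06,.03,.07),(.06,-.03,0),(-.06,-.03,0)],(.53,.43,0)))
print('mat',*fit(c,B([(27,366),(332,326),(348,448),(43,490)]),[(.12,-.05,.003),(-.12,-.05,.003),(-.12,.05,.003),(.12,.05,.003)],(.41,.05,90)))
print('lifter',*fit(c,B([(61,369),(64,437),(215,363),(215,400),(328,359),(328,396)]),[(.14,-.025,.006),(.14,.025,.006),(.024,-.012,.075),(.024,.012,.075),(-.06,-.012,.075),(-.06,.012,.075)],(.43,.05,90)))
o=[];m=[]
for (xt,xb),y in zip([(318,320),(413,416),(461,464),(557,561),(604,608),(702,707)],[.144,.072,.036,-.036,-.072,-.144]):
    o+=B([(xt,35),(xb,193)]); m+=[(.064,y,.07),(-.064,y,.07)]
print('cool',*fit(c,o,m,(.63,-.18,0)))
k=A([(65,265)])[0]; print('knob',ray(c,*k,.14),ray(c,*A([(84,372)])[0],.07))
for t in ['lever_knob','lifter_mid','mat','damper']:
  for n in ('top','side'):
    if t!='lifter_mid': pass
s=cap('side')
for t in ['lever_knob','lifter_grip','damper']:
    for d in optics.look_for('side',t)[:2]: print(t,round(d['p'],2),np.round(d['location'],3),np.round(px(s,d['location'])))
E
```

```text
cover [ 0.6259  0.307  -4.8096] [0.4884 0.5534 0.4928 0.1336]
cover [ 0.6328  0.2022 -4.7131] [0.6114 0.0924 0.368  0.2252]
cover [ 0.6112  0.0939 -4.1926] [0.2021 0.0972 0.2091 0.1056]
weld edge [ 0.6256  0.1997 -4.6616] [0.2922 0.2894]
damper [ 0.4912  0.4443 -5.4859] [0.1984 0.2783 0.2968 0.5749 0.9844]
mat [ 0.4322  0.0586 96.2028] [0.3394 0.5626 0.5545 0.3625]
lifter [ 0.4418  0.0147 91.4962] [0.2444 0.5137 0.7395 0.2164 0.3625 0.5902]
cool [ 0.6393 -0.1886 -1.4379] [0.7688 0.9977 0.8507 0.9468 0.8917 0.9214 0.9739 0.8704 1.015  0.8449
 1.0974 0.7938]
knob [0.5416 0.4374 0.14  ] [0.4883 0.4434 0.07  ]
lever_knob 0.71 [0.527 0.444 0.126] [201. 262.]
lifter_grip 0.76 [0.44  0.053 0.008] [280. 222.]
lifter_grip 0.22 [0.626 0.31  0.076] [199. 238.]
damper 0.77 [0.532 0.456 0.069] [200. 278.]
```

```bash
cat > plan.py <<'E'
from h import *
import sys,json,math
def plan(p,yaw,wps):
    p=np.array(p,float)
    for w in wps:
        t=np.array(w[:3],float);ty=w[3]
        dy=(ty-yaw+180)%360-180
        n=max(1,math.ceil(np.abs(t-p).max()/.149),math.ceil(np.linalg.norm(t-p)/.19),math.ceil(abs(dy)/34))
        for k in range(n):
            a=math.radians(yaw);d=(t-p)/(n-k);e=dy/n
            s=[d[0]*math.cos(a)+d[1]*math.sin(a), d[0]*math.sin(a)-d[1]*math.cos(a), -d[2]]
            if max(map(abs,s))>.15: print('TOO BIG')
            print([round(float(v)/.15,3) for v in s],'turn',round(-e/90,3))
            p=p+d;yaw+=e
        print('   ->',np.round(t,3),round(yaw,1))
def here():
    s=get_state(); return s['tcp_pos'],s['eef_rot'][2]
E
python3 - <<'E'
from fit import *; from plan import *
plan(*here(),[(.42,-.4,.3,-172.6),(.545,-.1,.3,-185.5),(.545,.439,.3,-185.5),(.545,.439,.117,-185.5)])
c=cap('top'); im=cv2.resize(c['img'][105:220,165:405,::-1],None,fx=3.3,fy=3.3,interpolation=cv2.INTER_CUBIC)
def dr(pose,pts,col):
    a=np.radians(pose[2]);R=np.array([[np.cos(a),-np.sin(a),0],[np.sin(a),np.cos(a),0],[0,0,1]])
    q=np.array([(px(c,R@np.array(m)+[pose[0],pose[1],0])+.5-[165,105])*3.3 for m in pts]); cv2.polylines(im,[np.round(q).astype(int)],False,col,1)
P=(.6393,-.1886,-1.44)
for y in (.144,.072,.036,-.036,-.072,-.144): dr(P,[(-.064,y,.07),(.064,y,.07)],(0,0,255))
dr(P,[(-.064,.144,.012),(-.064,-.144,.012)],(0,255,0)); dr(P,[(.064,.144,.012),(.064,-.144,.012)],(0,255,0))
W=(.6256,.1997,-4.7); dr(W,[(-.075,-.15,.012),(-.075,.15,.012),(.075,.15,.012),(.075,-.15,.012)],(0,255,255))
for y in (-.144,-.072,-.036,.036,.072,.144): dr(W,[(-.065,y,.07),(.065,y,.07)],(255,0,0))
D=(.4912,.4443,-5.5); dr(D,[(.06,.03,.07),(.06,-.03,.07),(-.06,-.03,.07),(-.06,.03,.07),(.06,.03,.07)],(0,255,255)); dr(D,[(0,0,.07),(.0548,0,.135)],(0,0,255))
L=(.4418,.0147,91.5); dr(L,[(.04,.025,.006),(.14,.025,.006),(.14,-.025,.006),(.04,-.025,.006)],(0,0,255)); dr(L,[(-.06,0,.075),(.024,0,.075)],(0,0,0))
cv2.imwrite('pics/ov.png',im)
E
```

```text
[-0.836, 0.507, -0.245] turn 0.074
[-0.771, 0.601, -0.245] turn 0.074
   -> [ 0.42 -0.4   0.3 ] -172.6
[-0.361, 0.625, -0.0] turn 0.048
[-0.313, 0.651, -0.0] turn 0.048
[-0.264, 0.672, -0.0] turn 0.048
   -> [ 0.545 -0.1    0.3  ] -185.5
[0.086, 0.894, -0.0] turn -0.0
[0.086, 0.894, -0.0] turn -0.0
[0.086, 0.894, -0.0] turn -0.0
[0.086, 0.894, -0.0] turn -0.0
   -> [0.545 0.439 0.3  ] -185.5
[0.0, 0.0, 0.61] turn -0.0
[0.0, 0.0, 0.61] turn -0.0
   -> [0.545 0.439 0.117] -185.5
```

View pics/ov.png

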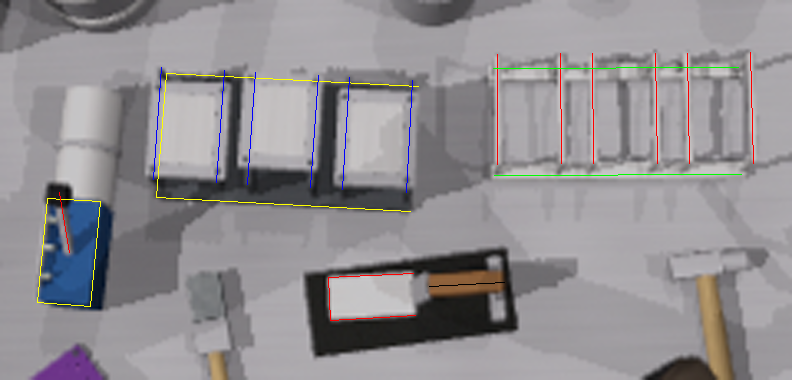

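The overlay agrees: the weld rack in yellow/blue, cooling bars in red, damper box and lever at about (60,193), and the blade outline at (370,297). Now I move to above the knob.

Request:
send_rows(
  moves=[
    {"slide": [-0.2,0.12,-0.1],"turn": 0.03,"gripper": 1},
    {"slide": [-0.42,0.25,-0.245],"turn": 0.05,"gripper": 1},
    {"slide": [-0.64,0.38,-0.245],"turn": 0.074,"gripper": 1},
    {"slide": [-0.836,0.507,-0.245],"turn": 0.074,"gripper": 1},
    {"slide": [-0.836,0.507,-0.245],"turn": 0.074,"gripper": 1},
  ],
)

```text
time_s: 1.82
tcp_pos: [0.3329, -0.5118, 0.2644]
eef_rot: [-179.9, 0.1, -165.7]
contact_force: [-0.6, -0.0, -0.0]
gripper_width: 0.0875
gripper_force: 0.0
```

Request:
send_rows(
  moves=[
    {"slide": [-0.2,0.15,-0.1],"turn": 0.03,"gripper": 1},
    {"slide": [-0.4,0.3,-0.245],"turn": 0.05,"gripper": 1},
    {"slide": [-0.6,0.46,-0.245],"turn": 0.074,"gripper": 1},
    {"slide": [-0.771,0.601,-0.245],"turn": 0.074,"gripper": 1},
    {"slide": [-0.771,0.601,-0.245],"turn": 0.074,"gripper": 1},
  ],
)

```text
time_s: 2.23
tcp_pos: [0.4229, -0.3962, 0.3008]
eef_rot: [-180.0, 0.1, -172.3]
contact_force: [-1.4, -0.9, 0.3]
gripper_width: 0.0872
gripper_force: 0.0
```

Request:
send_rows(
  moves=[
    {"slide": [-0.09,0.15,0],"turn": 0.048,"gripper": 1},
    {"slide": [-0.18,0.3,0],"turn": 0.048,"gripper": 1},
    {"slide": [-0.27,0.46,0],"turn": 0.048,"gripper": 1},
    {"slide": [-0.361,0.625,0],"turn": 0.048,"gripper": 1},
    {"slide": [-0.361,0.625,0],"turn": 0.048,"gripper": 1},
  ],
)

```text
time_s: 2.65
tcp_pos: [0.4626, -0.2969, 0.3003]
eef_rot: [180.0, 0.1, -176.7]
contact_force: [-0.4, -0.3, -0.7]
gripper_width: 0.0876
gripper_force: 0.0
```

Request:
send_rows(
  moves=[
    {"slide": [-0.08,0.15,0],"turn": 0.048,"gripper": 1},
    {"slide": [-0.16,0.3,0],"turn": 0.048,"gripper": 1},
    {"slide": [-0.24,0.46,0],"turn": 0.048,"gripper": 1},
    {"slide": [-0.313,0.651,0],"turn": 0.048,"gripper": 1},
    {"slide": [-0.313,0.651,0],"turn": 0.048,"gripper": 1},
  ],
)

```text
time_s: 3.07
tcp_pos: [0.5041, -0.1968, 0.3]
eef_rot: [180.0, 0.0, 179.0]
contact_force: [0.3, 0.0, -0.9]
gripper_width: 0.0879
gripper_force: 0.0
```

Request:
send_rows(
  moves=[
    {"slide": [-0.07,0.15,0],"turn": 0.048,"gripper": 1},
    {"slide": [-0.14,0.3,0],"turn": 0.048,"gripper": 1},
    {"slide": [-0.2,0.46,0],"turn": 0.048,"gripper": 1},
    {"slide": [-0.264,0.672,0],"turn": 0.048,"gripper": 1},
    {"slide": [-0.264,0.672,0],"turn": 0.048,"gripper": 1},
  ],
)

```text
time_s: 3.48
tcp_pos: [0.546, -0.0967, 0.2998]
eef_rot: [180.0, 0.0, 174.6]
contact_force: [0.3, -0.5, -0.7]
gripper_width: 0.0876
gripper_force: 0.0
```

Request:
send_rows(
  moves=[
    {"slide": [0.02,0.22,0],"turn": 0,"gripper": 1},
    {"slide": [0.04,0.44,0],"turn": 0,"gripper": 1},
    {"slide": [0.06,0.66,0],"turn": 0,"gripper": 1},
    {"slide": [0.086,0.894,0],"turn": 0,"gripper": 1},
    {"slide": [0.086,0.894,0],"turn": 0,"gripper": 1},
  ],
)

```text
time_s: 3.9
tcp_pos: [0.5447, 0.0388, 0.2999]
eef_rot: [179.9, 0.0, 174.7]
contact_force: [0.8, -0.3, 0.6]
gripper_width: 0.0878
gripper_force: 0.0
```

Request:
send_rows(
  moves=[
    {"slide": [0.02,0.22,0],"turn": 0,"gripper": 1},
    {"slide": [0.04,0.44,0],"turn": 0,"gripper": 1},
    {"slide": [0.06,0.66,0],"turn": 0,"gripper": 1},
    {"slide": [0.086,0.894,0],"turn": 0,"gripper": 1},
    {"slide": [0.086,0.894,0],"turn": 0,"gripper": 1},
  ],
)

```text
time_s: 4.32
tcp_pos: [0.5448, 0.1737, 0.2995]
eef_rot: [180.0, -0.0, 174.7]
contact_force: [0.9, -0.8, -0.4]
gripper_width: 0.0878
gripper_force: 0.0
```

Request:
send_rows(
  moves=[
    {"slide": [0.02,0.22,0],"turn": 0,"gripper": 1},
    {"slide": [0.04,0.44,0],"turn": 0,"gripper": 1},
    {"slide": [0.06,0.66,0],"turn": 0,"gripper": 1},
    {"slide": [0.086,0.894,0],"turn": 0,"gripper": 1},
    {"slide": [0.086,0.894,0],"turn": 0,"gripper": 1},
  ],
)

```text
time_s: 4.73
tcp_pos: [0.5447, 0.3086, 0.2988]
eef_rot: [-180.0, -0.0, 174.7]
contact_force: [0.9, -1.2, -0.5]
gripper_width: 0.0876
gripper_force: 0.0
```

Request:
send_rows(
  moves=[
    {"slide": [0.02,0.22,0],"turn": 0,"gripper": 1},
    {"slide": [0.04,0.44,0],"turn": 0,"gripper": 1},
    {"slide": [0.06,0.66,0],"turn": 0,"gripper": 1},
    {"slide": [0.086,0.894,0],"turn": 0,"gripper": 1},
    {"slide": [0.086,0.894,0],"turn": 0,"gripper": 1},
  ],
)

```text
time_s: 5.15
tcp_pos: [0.5444, 0.4435, 0.2979]
eef_rot: [-179.9, -0.1, 174.7]
contact_force: [-0.9, -0.4, -1.5]
gripper_width: 0.0878
gripper_force: 0.0
```

Request:
send_rows(
  moves=[
    {"slide": [0,-0.03,0.2],"turn": 0,"gripper": 1},
    {"slide": [0,-0.03,0.4],"turn": 0,"gripper": 1},
    {"slide": [0,-0.03,0.6],"turn": 0,"gripper": 1},
    {"slide": [0,-0.03,0.8],"turn": 0,"gripper": 1},
    {"slide": [0,-0.03,0.9],"turn": 0,"gripper": 1},
  ],
)

```text
time_s: 5.57
tcp_pos: [0.5432, 0.4326, 0.1606]
eef_rot: [-179.8, -0.2, 174.5]
contact_force: [-0.7, -0.4, -1.1]
gripper_width: 0.0874
gripper_force: 0.0
```

Request:
send_rows(
  moves=[
    {"slide": [0,0,0.1],"turn": 0,"gripper": 1},
    {"slide": [0,0,0.2],"turn": 0,"gripper": 1},
    {"slide": [0,0,0.3],"turn": 0,"gripper": 1},
    {"slide": [0,0,0.3],"turn": 0,"gripper": 1},
    {"slide": [0,0,0.3],"turn": 0,"gripper": 1},
  ],
)

```text
time_s: 5.98
tcp_pos: [0.5443, 0.4337, 0.1193]
eef_rot: [-179.9, -0.1, 174.5]
contact_force: [0.1, 0.2, -0.9]
gripper_width: 0.0875
gripper_force: 0.0
```

Request:
send_rows(
  moves=[
    {"slide": [0,0,0],"turn": 0,"gripper": 0.5},
    {"slide": [0,0,0],"turn": 0,"gripper": 0.2},
    {"slide": [0,0,0],"turn": 0,"gripper": 0.1},
    {"slide": [0,0,0],"turn": 0,"gripper": 0.1},
    {"slide": [0,0,0],"turn": 0,"gripper": 0.1},
  ],
  newtons=12,
)

```text
time_s: 6.4
tcp_pos: [0.5443, 0.4348, 0.1207]
eef_rot: [180.0, 0.0, 174.5]
contact_force: [-0.4, -0.5, 0.4]
gripper_width: 0.0598
gripper_force: 0.0
```

Request:
send_rows(
  moves=[
    {"slide": [0,0,0],"turn": 0,"gripper": 0.1},
    {"slide": [0,0,0],"turn": 0,"gripper": 0.1},
    {"slide": [0,0,0],"turn": 0,"gripper": 0.1},
    {"slide": [0,0,0],"turn": 0,"gripper": 0.1},
    {"slide": [0,0,0],"turn": 0,"gripper": 0.1},
  ],
)

```text
time_s: 6.82
tcp_pos: [0.5441, 0.4346, 0.12]
eef_rot: [-180.0, -0.0, 174.5]
contact_force: [-0.4, -0.0, 0.6]
gripper_width: 0.0267
gripper_force: 0.0
```

Request:
send_rows(
  moves=[
    {"slide": [0,0.01,0.02],"turn": 0,"gripper": 0.1},
    {"slide": [0,0.01,0.02],"turn": 0,"gripper": 0.1},
    {"slide": [0,0.01,0.02],"turn": 0,"gripper": 0.1},
    {"slide": [0,0.01,0.02],"turn": 0,"gripper": 0.1},
    {"slide": [0,0.01,0.02],"turn": 0,"gripper": 0.1},
  ],
)

```text
time_s: 7.23
tcp_pos: [0.5454, 0.4358, 0.1178]
eef_rot: [180.0, 0.1, 174.5]
contact_force: [4.3, -3.9, 4.4]
gripper_width: 0.0216
gripper_force: 12.0
```

```bash
python3 - <<'E'
from h import *
s=get_state();print(s['gripper_width'],s['gripper_force'],s['contact_force'],s['tcp_pos'])
c=cap('side');cv2.imwrite('pics/k1.png',cv2.resize(c['img'][180:330,120:290,::-1],None,fx=3.5,fy=3.5,interpolation=cv2.INTER_CUBIC))
E
```

```text
0.021644911421300057 12.012874335050583 [ 4.29960677 -3.89515251  4.44553998] [0.54541516 0.43583451 0.11780751]
```

View pics/k1.png

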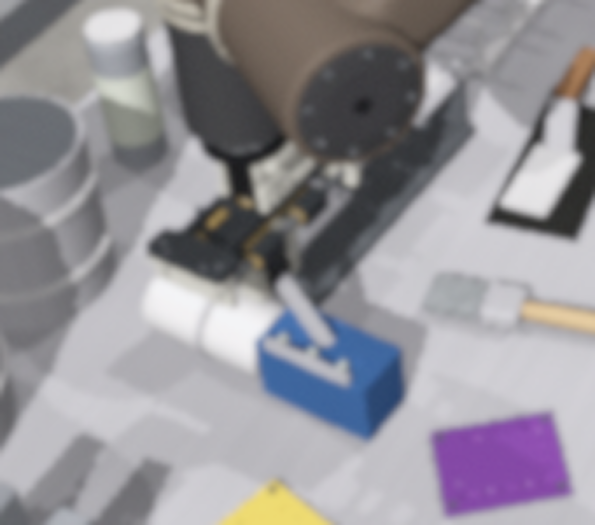

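The knob is pinched: the fingers hold the lever's end at about (280,265) in the crop, width 21.6 mm. Now the arc to upright.

Request:
send_rows(
  moves=[
    {"slide": [0.04,0,-0.03],"turn": 0,"gripper": 0.1},
    {"slide": [0.08,0,-0.053],"turn": 0,"gripper": 0.1},
    {"slide": [0.125,0,-0.077],"turn": 0,"gripper": 0.1},
    {"slide": [0.17,0,-0.095],"turn": 0,"gripper": 0.1},
    {"slide": [0.22,0,-0.11],"turn": 0,"gripper": 0.1},
  ],
)

```text
time_s: 7.7
tcp_pos: [0.5113, 0.4397, 0.1336]
eef_rot: [180.0, 0.0, 174.5]
contact_force: [3.0, 0.5, -3.3]
gripper_width: 0.0219
gripper_force: 12.0
```

Request:
send_rows(
  moves=[
    {"slide": [0.05,0,-0.01],"turn": 0,"gripper": 0.1},
    {"slide": [0.1,0,-0.015],"turn": 0,"gripper": 0.1},
    {"slide": [0.143,0,-0.017],"turn": 0,"gripper": 0.1},
    {"slide": [0.143,0,-0.017],"turn": 0,"gripper": 0.1},
    {"slide": [0.143,0,-0.017],"turn": 0,"gripper": 0.1},
  ],
)

```text
time_s: 8.12
tcp_pos: [0.4889, 0.4422, 0.1362]
eef_rot: [180.0, -0.0, 174.6]
contact_force: [-1.6, 4.4, -0.2]
gripper_width: 0.0223
gripper_force: 12.0
```

```bash
python3 - <<'E'
from h import *
s=get_state();print(s['tcp_pos'],s['contact_force'],s['gripper_force'],s['gripper_width'])
E
```

```text
[0.48894683 0.44217489 0.13615665] [-1.63897356  4.35896886 -0.15993759] 12.011563181877136 0.022279594349258712
```

Request:
send_rows(
  moves=[
    {"slide": [-0.008,0,0],"turn": 0,"gripper": 0.1},
    {"slide": [-0.01,0,0],"turn": 0,"gripper": 0.4},
    {"slide": [-0.01,0,0],"turn": 0,"gripper": 0.6},
    {"slide": [-0.01,0,0],"turn": 0,"gripper": 0.8},
    {"slide": [-0.01,0,0],"turn": 0,"gripper": 0.8},
  ],
)

```text
time_s: 8.53
tcp_pos: [0.4916, 0.4405, 0.1358]
eef_rot: [-179.9, -0.0, 174.5]
contact_force: [-0.3, 0.3, -0.4]
gripper_width: 0.0432
gripper_force: 0.0
```

Request:
send_rows(
  moves=[
    {"slide": [0,0,-0.15],"turn": 0,"gripper": 0.8},
    {"slide": [0,0,-0.35],"turn": 0,"gripper": 0.8},
    {"slide": [0,0,-0.55],"turn": 0,"gripper": 0.8},
    {"slide": [0,0,-0.75],"turn": 0,"gripper": 0.8},
    {"slide": [0,0,-0.95],"turn": 0,"gripper": 0.8},
  ],
)

```text
time_s: 8.95
tcp_pos: [0.4915, 0.4405, 0.28]
eef_rot: [-180.0, -0.0, 174.5]
contact_force: [1.0, 0.8, -0.4]
gripper_width: 0.0698
gripper_force: 0.0
```

```bash
python3 - <<'E'
from plan import *
p,y=here();print(p,y)
plan(p,y,[(.46,.0147,.26,-88.5)])
E
```

```text
[0.49151015 0.44052739 0.27997113] 174.4929657615961
[-0.021, -0.949, 0.044] turn -0.359
[0.49, -0.813, 0.044] turn -0.359
[0.848, -0.425, 0.044] turn -0.359
   -> [0.46  0.015 0.26 ] 271.5
```

Request:
send_rows(
  moves=[
    {"slide": [0,-0.19,0.01],"turn": -0.07,"gripper": 1},
    {"slide": [0,-0.38,0.02],"turn": -0.14,"gripper": 1},
    {"slide": [-0.01,-0.57,0.03],"turn": -0.22,"gripper": 1},
    {"slide": [-0.02,-0.76,0.04],"turn": -0.29,"gripper": 1},
    {"slide": [-0.021,-0.949,0.044],"turn": -0.359,"gripper": 1},
  ],
)

```text
time_s: 9.37
tcp_pos: [0.4807, 0.2974, 0.2717]
eef_rot: [-180.0, -0.0, -152.9]
contact_force: [-0.4, 0.4, 0.4]
gripper_width: 0.087
gripper_force: 0.0
```

Request:
send_rows(
  moves=[
    {"slide": [0.1,-0.16,0.01],"turn": -0.07,"gripper": 1},
    {"slide": [0.2,-0.32,0.02],"turn": -0.14,"gripper": 1},
    {"slide": [0.3,-0.48,0.03],"turn": -0.22,"gripper": 1},
    {"slide": [0.4,-0.65,0.04],"turn": -0.29,"gripper": 1},
    {"slide": [0.49,-0.813,0.044],"turn": -0.359,"gripper": 1},
  ],
)

```text
time_s: 9.78
tcp_pos: [0.4698, 0.1553, 0.2653]
eef_rot: [180.0, -0.0, -120.6]
contact_force: [0.2, -0.3, -0.1]
gripper_width: 0.0877
gripper_force: 0.0
```

```bash
python3 - <<'E'
from plan import *
p,y=here();print(p,y)
s=cap('side');cv2.imwrite('pics/k2.png',cv2.resize(s['img'][200:320,140:340,::-1],None,fx=4,fy=4,interpolation=cv2.INTER_CUBIC))
a=optics.look_for('side','lever_knob')[:2]
for d in optics.look_for('side','lifter_grip')[:2]: print('grip',d['p'],d['location'])
for d in a: print(d['p'],d['location'],px(s,d['location']))
print(px(s,(.4912,.4443,.155)),px(s,(.4912,.4443,.07)))
E
```

```text
[0.4697937  0.15531603 0.26531097] -120.55804409055226
grip 0.97 [0.4421, 0.0519, 0.0067]
0.74 [0.4402, 0.0516, 0.0096] [279.87270514 221.68574371]
0.69 [0.4884, 0.4452, 0.1447] [211.22743664 261.81043356]
[210.19402263 258.87610603] [213.15901245 278.60511206]
```

View pics/k2.png

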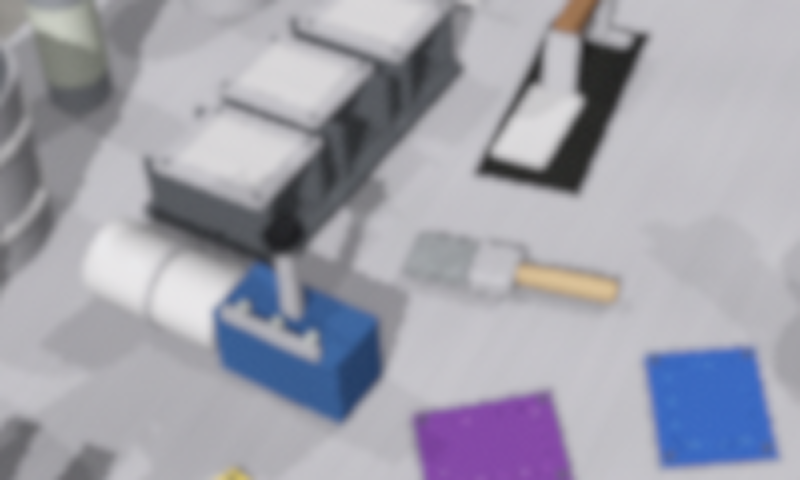

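The lever is upright, with the knob at full px (210,257.5) against (210,259) expected. The spatula looks undisturbed on its mat.

```bash
python3 - <<'E'
from fit import *; from plan import *
s=cap('side')
L=(.4418,.0147,np.radians(91.5));R=np.array([[np.cos(L[2]),-np.sin(L[2]),0],[np.sin(L[2]),np.cos(L[2]),0],[0,0,1]])
for m in [(.14,.025,.006),(.14,-.025,.006),(.045,-.025,.006),(.045,.025,.006),(.024,.012,.075),(.024,-.012,.075)]: print(m,(px(s,R@m+[L[0],L[1],0])+.5-[140,200])*4)
p,y=here()
plan(p,y,[(.4418,.0147,.2,-88.5),(.4418,.0147,.044,-88.5)])
E
```

```text
(0.14, 0.025, 0.006) [543.25278006 167.67075354]
(0.14, -0.025, 0.006) [492.08604108 153.94154583]
(0.045, -0.025, 0.006) [533.06413654  90.44110121]
(0.045, 0.025, 0.006) [582.47264426 103.0394166 ]
(0.024, 0.012, 0.075) [577.34605157  28.81662709]
(0.024, -0.012, 0.075) [553.21448594  22.97610705]
[0.908, -0.323, 0.438] turn -0.361
   -> [0.442 0.015 0.2  ] -88.5
[-0.0, -0.0, 0.52] turn -0.0
[-0.0, -0.0, 0.52] turn -0.0
   -> [0.442 0.015 0.044] -88.5
```

Request:
send_rows(
  moves=[
    {"slide": [0.2,-0.07,0.1],"turn": -0.075,"gripper": 1},
    {"slide": [0.4,-0.14,0.2],"turn": -0.15,"gripper": 1},
    {"slide": [0.6,-0.21,0.3],"turn": -0.22,"gripper": 1},
    {"slide": [0.8,-0.28,0.4],"turn": -0.29,"gripper": 1},
    {"slide": [0.908,-0.323,0.438],"turn": -0.361,"gripper": 1},
  ],
)

```text
time_s: 10.4
tcp_pos: [0.4402, 0.0137, 0.1977]
eef_rot: [179.8, -0.0, -88.2]
contact_force: [-0.3, -0.1, -0.1]
gripper_width: 0.0878
gripper_force: 0.0
```

Request:
send_rows(
  moves=[
    {"slide": [0,0,0.1],"turn": 0,"gripper": 1},
    {"slide": [0,0,0.2],"turn": 0,"gripper": 1},
    {"slide": [0,0,0.3],"turn": 0,"gripper": 1},
    {"slide": [0,0,0.4],"turn": 0,"gripper": 1},
    {"slide": [0,0,0.4],"turn": 0,"gripper": 1},
  ],
)

```text
time_s: 10.82
tcp_pos: [0.4408, 0.0155, 0.1372]
eef_rot: [179.7, -0.1, -88.5]
contact_force: [-0.8, 0.2, 0.8]
gripper_width: 0.0879
gripper_force: 0.0
```

```bash
python3 - <<'E'
from plan import *
p,y=here();print(p,y);plan(p,y,[(.4418,.0147,.044,-88.5)])
E
```

```text
[0.44079288 0.01545049 0.13717551] -88.45602285088668
[0.005, -0.007, 0.621] turn 0.0
   -> [0.442 0.015 0.044] -88.5
```

Request:
send_rows(
  moves=[
    {"slide": [0,-0.005,0.15],"turn": 0,"gripper": 1},
    {"slide": [0,-0.005,0.3],"turn": 0,"gripper": 1},
    {"slide": [0,-0.005,0.45],"turn": 0,"gripper": 1},
    {"slide": [0,-0.005,0.57],"turn": 0,"gripper": 0.8},
    {"slide": [0,-0.005,0.62],"turn": 0,"gripper": 0.5},
  ],
  newtons=20,
)

```text
time_s: 11.23
tcp_pos: [0.4424, 0.0156, 0.0452]
eef_rot: [179.9, -0.1, -88.4]
contact_force: [0.8, 1.2, -0.3]
gripper_width: 0.0793
gripper_force: 0.0
```

Request:
send_rows(
  moves=[
    {"slide": [0,0,0],"turn": 0,"gripper": 0.1},
    {"slide": [0,0,0],"turn": 0,"gripper": 0.1},
    {"slide": [0,0,0],"turn": 0,"gripper": 0.1},
    {"slide": [0,0,0],"turn": 0,"gripper": 0.1},
    {"slide": [0,0,0],"turn": 0,"gripper": 0.1},
  ],
)

```text
time_s: 11.65
tcp_pos: [0.4436, 0.0158, 0.0477]
eef_rot: [-179.9, 0.0, -88.4]
contact_force: [-0.5, 0.7, 0.7]
gripper_width: 0.0463
gripper_force: 0.0
```

Request:
send_rows(
  moves=[
    {"slide": [0,0,0],"turn": 0,"gripper": 0.1},
    {"slide": [0,0,0],"turn": 0,"gripper": 0.1},
    {"slide": [0,0,0],"turn": 0,"gripper": 0.1},
    {"slide": [0,0,0],"turn": 0,"gripper": 0.1},
    {"slide": [0,0,0],"turn": 0,"gripper": 0.1},
  ],
  newtons=60,
)

```text
time_s: 12.07
tcp_pos: [0.4429, 0.0154, 0.0468]
eef_rot: [180.0, -0.0, -88.4]
contact_force: [-0.4, 0.8, 3.9]
gripper_width: 0.0235
gripper_force: 60.0
```

```bash
python3 - <<'E'
from plan import *
s=get_state();print(s['gripper_width'],s['gripper_force'],s['contact_force']);p,y=here();print(p,y)
E
```

```text
0.023487941098184393 59.98111009597778 [-0.43853497  0.84809079  3.87200793]
[0.44288825 0.01541171 0.04683497] -88.39289528723754
```

```bash
python3 - <<'E'
from plan import *
p,y=here()
plan(p,y,[(.443,.0154,.16,y),(.407,.109,.16,175.3),(.407,.109,.096,175.3)])
E
```

```text
[0.0, -0.001, -0.754] turn -0.0
   -> [0.443 0.015 0.16 ] -88.4
[-0.21, 0.074, -0.0] turn 0.357
[-0.139, 0.174, -0.0] turn 0.357
[-0.025, 0.221, -0.0] turn 0.357
   -> [0.407 0.109 0.16 ] -184.7
[0.0, 0.0, 0.427] turn -0.0
   -> [0.407 0.109 0.096] -184.7
```

Request:
send_rows(
  moves=[
    {"slide": [0,0,-0.1],"turn": 0,"gripper": 0.1},
    {"slide": [0,0,-0.27],"turn": 0,"gripper": 0.1},
    {"slide": [0,0,-0.45],"turn": 0,"gripper": 0.1},
    {"slide": [0,0,-0.62],"turn": 0,"gripper": 0.1},
    {"slide": [0,0,-0.754],"turn": 0,"gripper": 0.1},
  ],
)

```text
time_s: 12.48
tcp_pos: [0.443, 0.0155, 0.1614]
eef_rot: [-180.0, 0.0, -88.4]
contact_force: [-0.6, 1.1, -2.3]
gripper_width: 0.0236
gripper_force: 60.0
```

Request:
send_rows(
  moves=[
    {"slide": [-0.04,0.015,0],"turn": 0.07,"gripper": 0.1},
    {"slide": [-0.08,0.03,0],"turn": 0.14,"gripper": 0.1},
    {"slide": [-0.12,0.045,0],"turn": 0.21,"gripper": 0.1},
    {"slide": [-0.16,0.06,0],"turn": 0.28,"gripper": 0.1},
    {"slide": [-0.21,0.074,0],"turn": 0.357,"gripper": 0.1},
  ],
)

```text
time_s: 12.9
tcp_pos: [0.4303, 0.0466, 0.1594]
eef_rot: [180.0, -0.0, -120.8]
contact_force: [-0.3, -1.3, -1.9]
gripper_width: 0.0235
gripper_force: 60.0
```

Request:
send_rows(
  moves=[
    {"slide": [-0.03,0.035,0],"turn": 0.07,"gripper": 0.1},
    {"slide": [-0.06,0.07,0],"turn": 0.14,"gripper": 0.1},
    {"slide": [-0.09,0.1,0],"turn": 0.21,"gripper": 0.1},
    {"slide": [-0.12,0.14,0],"turn": 0.28,"gripper": 0.1},
    {"slide": [-0.139,0.174,0],"turn": 0.357,"gripper": 0.1},
  ],
)

```text
time_s: 13.32
tcp_pos: [0.4185, 0.0781, 0.1593]
eef_rot: [180.0, -0.1, -153.0]
contact_force: [-0.1, 0.1, -2.1]
gripper_width: 0.0233
gripper_force: 60.0
```

Request:
send_rows(
  moves=[
    {"slide": [-0.005,0.05,0],"turn": 0.07,"gripper": 0.1},
    {"slide": [-0.01,0.1,0],"turn": 0.14,"gripper": 0.1},
    {"slide": [-0.015,0.15,0],"turn": 0.21,"gripper": 0.1},
    {"slide": [-0.02,0.19,0],"turn": 0.28,"gripper": 0.1},
    {"slide": [-0.025,0.221,0],"turn": 0.357,"gripper": 0.1},
  ],
)

```text
time_s: 13.73
tcp_pos: [0.4065, 0.1092, 0.1593]
eef_rot: [-180.0, -0.1, 174.9]
contact_force: [-0.0, -0.3, -2.8]
gripper_width: 0.0236
gripper_force: 60.0
```

```bash
python3 - <<'E'
from plan import *
p,y=here();print(p,y);plan(p,y,[(.407,.109,.096,175.3)])
c=cap('top');a=c['img'][110:240,200:340,::-1];cv2.imwrite('pics/e1.png',cv2.resize(a,None,fx=4.5,fy=4.5,interpolation=cv2.INTER_CUBIC))
s=cap('side');a=s['img'][130:300,180:360,::-1];cv2.imwrite('pics/e1s.png',cv2.resize(a,None,fx=3.5,fy=3.5,interpolation=cv2.INTER_CUBIC))
# predicted blade tip corners in both
from math import *
L=(p[0],p[1],radians(y-180));z=p[2]-.0438
for n,cc in(('t',c),('s',s)):
  for m in [(.14,.025,.003),(.14,-.025,.003),(.05,-.025,.003),(.05,.025,.003)]:
    w=[L[0]+m[0]*cos(L[2])-m[1]*sin(L[2]),L[1]+m[0]*sin(L[2])+m[1]*cos(L[2]),z+m[2]]
    print(n,m,px(cc,w)+.5-([200,110] if n=='t' else [180,130]))
E
```

```text
[0.40650846 0.10915708 0.15933285] 174.92267251714802
[-0.003, -0.001, 0.422] turn -0.004
   -> [0.407 0.109 0.096] 175.3
t (0.14, 0.025, 0.003) [71.29956363 51.21865565]
t (0.14, -0.025, 0.003) [85.10524325 52.05133509]
t (0.05, -0.025, 0.003) [83.49908447 76.68587954]
t (0.05, 0.025, 0.003) [69.60522152 75.82515789]
s (0.14, 0.025, 0.003) [64.39517535 72.97991753]
s (0.14, -0.025, 0.003) [71.75303952 65.55002303]
s (0.05, -0.025, 0.003) [93.24620071 72.59983377]
s (0.05, 0.025, 0.003) [86.20276867 80.34640198]
```

View pics/e1.png

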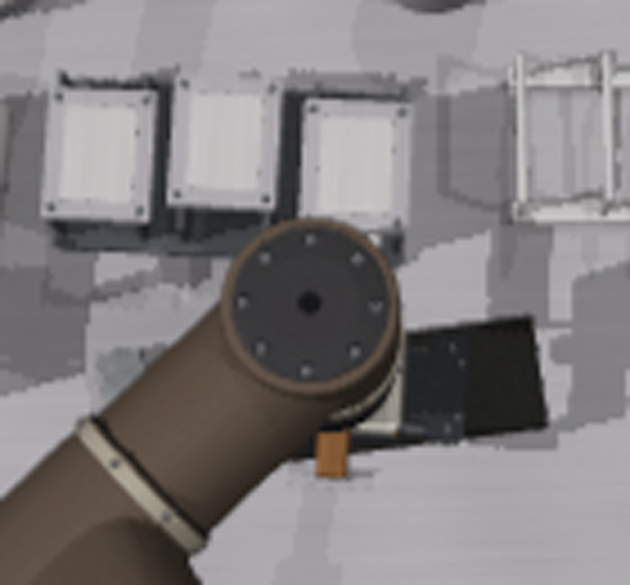

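View pics/e1s.png

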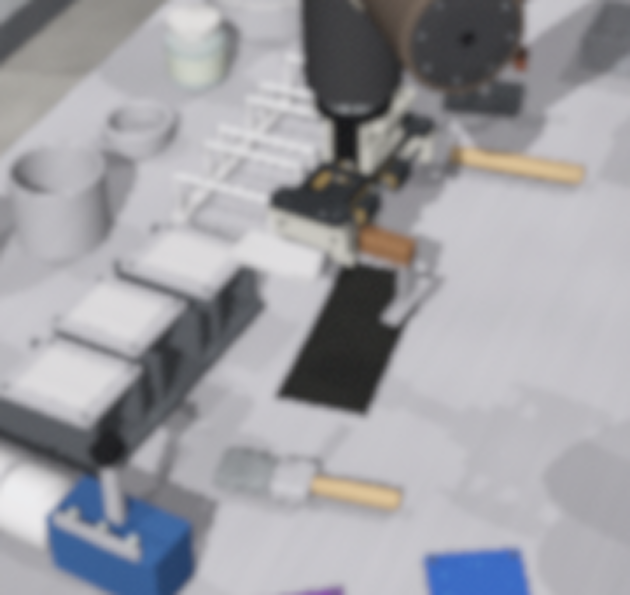

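The side crop shows the spatula held level, with its blade tip at (228,257) in line with lane C. I descend and slide in.

Request:
send_rows(
  moves=[
    {"slide": [0,0,0.1],"turn": -0.004,"gripper": 0.1},
    {"slide": [0,0,0.2],"turn": -0.004,"gripper": 0.1},
    {"slide": [0,0,0.3],"turn": -0.004,"gripper": 0.1},
    {"slide": [0,0,0.42],"turn": -0.004,"gripper": 0.1},
    {"slide": [0,0,0.42],"turn": -0.004,"gripper": 0.1},
  ],
)

```text
time_s: 14.25
tcp_pos: [0.4052, 0.1074, 0.094]
eef_rot: [-179.8, -0.3, 175.8]
contact_force: [-0.4, 0.1, -2.4]
gripper_width: 0.0236
gripper_force: 60.0
```

Request:
send_rows(
  moves=[
    {"slide": [-0.04,0,0],"turn": 0,"gripper": 0.1},
    {"slide": [-0.08,0,0],"turn": 0,"gripper": 0.1},
    {"slide": [-0.12,0,0],"turn": 0,"gripper": 0.1},
    {"slide": [-0.16,0,0],"turn": 0,"gripper": 0.1},
    {"slide": [-0.2,0,0],"turn": 0,"gripper": 0.1},
  ],
)

```text
time_s: 14.67
tcp_pos: [0.4383, 0.1069, 0.0975]
eef_rot: [180.0, 0.1, 175.6]
contact_force: [-0.4, -0.1, -2.2]
gripper_width: 0.0236
gripper_force: 60.0
```

```bash
python3 - <<'E'
from plan import *
p,y=here();print(p,y,get_state()['contact_force']);plan(p,y,[(.5066,.1012,.096,175.3)])
E
```

```text
[0.4383248  0.10689495 0.09747888] 175.60204520314363 [-0.42530408 -0.05885189 -2.22414807]
[-0.457, -0.003, 0.01] turn 0.003
   -> [0.507 0.101 0.096] 175.3
```

Request:
send_rows(
  moves=[
    {"slide": [-0.1,0,0.01],"turn": 0,"gripper": 0.1},
    {"slide": [-0.2,0,0.01],"turn": 0.003,"gripper": 0.1},
    {"slide": [-0.3,0,0.01],"turn": 0.003,"gripper": 0.1},
    {"slide": [-0.4,0,0.01],"turn": 0.003,"gripper": 0.1},
    {"slide": [-0.457,0,0.01],"turn": 0.003,"gripper": 0.1},
  ],
)

```text
time_s: 15.08
tcp_pos: [0.5075, 0.1014, 0.0955]
eef_rot: [180.0, 0.1, 175.3]
contact_force: [0.3, 0.3, -2.1]
gripper_width: 0.0239
gripper_force: 60.0
```

Request:
send_rows(
  moves=[
    {"slide": [0,0,-0.03],"turn": 0,"gripper": 0.1},
    {"slide": [0,0,-0.06],"turn": 0,"gripper": 0.1},
    {"slide": [0,0,-0.09],"turn": 0,"gripper": 0.1},
    {"slide": [0,0,-0.11],"turn": 0,"gripper": 0.1},
    {"slide": [0,0,-0.13],"turn": 0,"gripper": 0.1},
  ],
)

```text
time_s: 15.5
tcp_pos: [0.5048, 0.1014, 0.1153]
eef_rot: [180.0, -0.0, 175.3]
contact_force: [0.0, 0.3, -3.3]
gripper_width: 0.0235
gripper_force: 60.0
```

Request:
send_rows(
  moves=[
    {"slide": [0,0,-0.03],"turn": 0,"gripper": 0.1},
    {"slide": [0,0,-0.08],"turn": 0,"gripper": 0.1},
    {"slide": [0,0,-0.15],"turn": 0,"gripper": 0.1},
    {"slide": [0,0,-0.22],"turn": 0,"gripper": 0.1},
    {"slide": [0,0,-0.3],"turn": 0,"gripper": 0.1},
  ],
)

```text
time_s: 15.92
tcp_pos: [0.5054, 0.1015, 0.161]
eef_rot: [180.0, 0.0, 175.3]
contact_force: [-0.1, -0.0, -5.0]
gripper_width: 0.024
gripper_force: 60.0
```

```bash
python3 - <<'E'
from plan import *
p,y=here();print(p,y,get_state()['contact_force'],get_state()['moment'])
from math import *
c=cap('top');a=c['img'][110:190,190:330,::-1];cv2.imwrite('pics/l1.png',cv2.resize(a,None,fx=5,fy=5,interpolation=cv2.INTER_CUBIC))
s=cap('side')
cv2.imwrite('pics/l1.png',np.vstack([cv2.resize(a,(640,366),interpolation=cv2.INTER_CUBIC),cv2.resize(s['img'][170:240,170:340,::-1],(640,230),interpolation=cv2.INTER_CUBIC)]))
E
```

```text
[0.50536299 0.10146128 0.16101534] 175.32103092048172 [-0.10504886 -0.005557   -4.9950808 ] [-0.01008942  0.17706494  0.04091524]
```

View pics/l1.png

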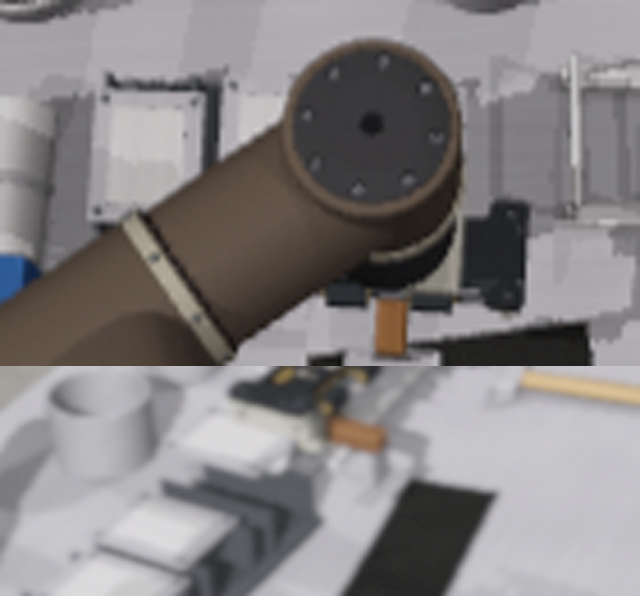

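Cover C is up on the blade: the cover hovers at (235,440) in the lower half, with wrist force −5 N. I carry it gently to cool lane 0.

Request:
send_rows(
  moves=[
    {"slide": [-0.006,-0.04,0],"turn": -0.003,"gripper": 0.1},
    {"slide": [-0.018,-0.12,0],"turn": -0.01,"gripper": 0.1},
    {"slide": [-0.037,-0.24,0],"turn": -0.018,"gripper": 0.1},
    {"slide": [-0.062,-0.4,0],"turn": -0.027,"gripper": 0.1},
    {"slide": [-0.086,-0.555,0],"turn": -0.036,"gripper": 0.1},
  ],
)

```text
time_s: 16.43
tcp_pos: [0.5108, 0.0163, 0.1591]
eef_rot: [-180.0, -0.1, 178.7]
contact_force: [-0.5, -0.9, -4.6]
gripper_width: 0.0238
gripper_force: 60.0
```

Request:
send_rows(
  moves=[
    {"slide": [-0.016,-0.16,0],"turn": 0,"gripper": 0.1},
    {"slide": [-0.032,-0.32,0],"turn": 0,"gripper": 0.1},
    {"slide": [-0.048,-0.48,0],"turn": 0,"gripper": 0.1},
    {"slide": [-0.064,-0.64,0],"turn": 0,"gripper": 0.1},
    {"slide": [-0.08,-0.8,0],"turn": 0,"gripper": 0.1},
  ],
)

```text
time_s: 16.85
tcp_pos: [0.5197, -0.1044, 0.159]
eef_rot: [-180.0, -0.1, 178.6]
contact_force: [0.8, 0.2, -4.8]
gripper_width: 0.0235
gripper_force: 60.0
```

Request:
send_rows(
  moves=[
    {"slide": [-0.016,-0.16,0],"turn": 0,"gripper": 0.1},
    {"slide": [-0.032,-0.32,0],"turn": 0,"gripper": 0.1},
    {"slide": [-0.048,-0.48,0],"turn": 0,"gripper": 0.1},
    {"slide": [-0.064,-0.64,0],"turn": 0,"gripper": 0.1},
    {"slide": [-0.08,-0.8,0],"turn": 0,"gripper": 0.1},
  ],
)

```text
time_s: 17.27
tcp_pos: [0.5285, -0.2246, 0.1589]
eef_rot: [180.0, -0.1, 178.6]
contact_force: [0.0, -0.2, -4.3]
gripper_width: 0.024
gripper_force: 60.0
```

Request:
send_rows(
  moves=[
    {"slide": [-0.01,-0.15,0],"turn": 0,"gripper": 0.1},
    {"slide": [-0.02,-0.28,0],"turn": 0,"gripper": 0.1},
    {"slide": [-0.025,-0.38,0],"turn": 0,"gripper": 0.1},
    {"slide": [-0.027,-0.44,0],"turn": 0,"gripper": 0.1},
    {"slide": [-0.027,-0.476,0],"turn": 0,"gripper": 0.1},
  ],
)

```text
time_s: 17.68
tcp_pos: [0.5309, -0.2957, 0.1588]
eef_rot: [180.0, -0.1, 178.5]
contact_force: [-1.0, -0.2, -4.1]
gripper_width: 0.0235
gripper_force: 60.0
```

```bash
python3 - <<'E'
from fit import *;from plan import *
c=cap('top')
p,y=here();print(p,y,get_state()['contact_force']);plan(p,y,[(.5316,-.294,.161,178.56)])
a=c['img'][110:210,300:440,::-1];cv2.imwrite('pics/m1.png',cv2.resize(a,None,fx=5.5,fy=5.5,interpolation=cv2.INTER_CUBIC))
for d in optics.look_for('top','cover1')[:6]: print(round(d['p'],2),np.round(d['location'],3),np.round(px(c,d['location'])))
s=cap('side')
for d in optics.look_for('side','cover1')[:6]: print(round(d['p'],2),np.round(d['location'],3),np.round(px(s,d['location'])))
E
```

```text
[ 0.53098993 -0.29589627  0.15896678] 178.49578704746992 [ 0.55959443  1.15786985 -4.65410494]
[-0.004, 0.013, -0.014] turn -0.001
   -> [ 0.532 -0.294  0.161] 178.6
0.95 [0.464 0.611 0.001] [147. 191.]
0.76 [0.32  0.456 0.004] [186. 228.]
0.68 [0.635 0.199 0.078] [250. 141.]
0.66 [0.626 0.307 0.078] [221. 144.]
0.57 [0.186 0.349 0.004] [214. 262.]
0.49 [ 0.598 -0.06   0.011] [318. 153.]
0.87 [ 0.638 -0.289  0.121] [269. 143.]
0.79 [0.634 0.204 0.073] [213. 220.]
0.72 [0.181 0.355 0.002] [317. 303.]
0.68 [0.627 0.313 0.074] [198. 239.]
0.63 [0.316 0.454 0.004] [264. 313.]
0.62 [0.463 0.619 0.005] [193. 339.]
```

View pics/m1.png

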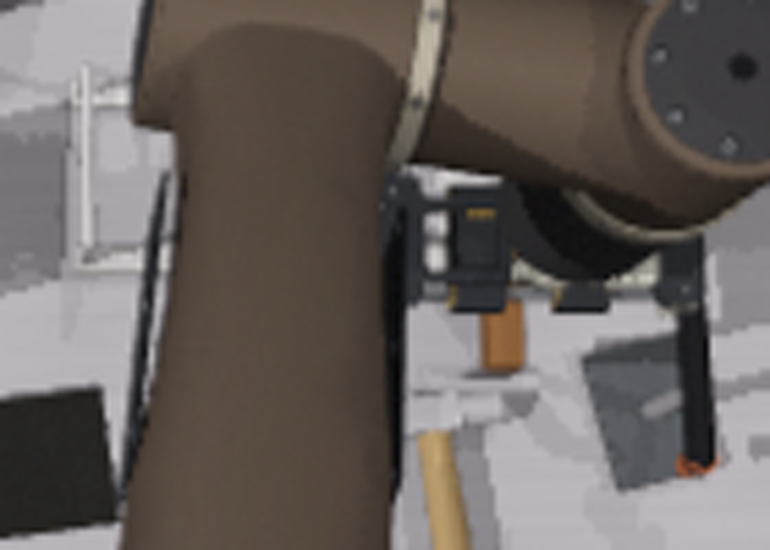

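```bash
python3 - <<'E'
from h import *
c=cap('top');s=cap('side')
def tri(u,v):
    from numpy.linalg import lstsq,norm
    A=[];b=[]
    for cc,q in((c,u),(s,v)):
        d=ray(cc,*q,0)-cc['origin'];d/=norm(d);M=np.eye(3)-np.outer(d,d);A.append(M);b.append(M@cc['origin'])
    return lstsq(np.vstack(A),np.hstack(b),rcond=None)[0]
print('red tip',tri((426.2,194),(329.5,147.5)))
print('black end',ray(s,140+420/2.5,130+5/2.5,.1),ray(s,140+420/2.5,130+5/2.5,.15))
print('top base',[ray(c,300+x/5.5,110+y/5.5,0).round(3) for x,y in((585,355),(620,490),(700,340))])
print('hammer head',[ray(c,252+x/5,115+y/5,.025).round(3) for x,y in((580,335),(580,368),(700,335),(700,362))])
print('rod top z?', [ray(c,300+700/5.5,110+250/5.5,z).round(3) for z in(.1,.2)])
E
```

```text
red tip [ 0.41797069 -0.44830625  0.06137928]
black end [ 0.53175754 -0.47859064  0.1       ] [ 0.5006611  -0.39335695  0.15      ]
top base [array([ 0.504, -0.397,  0.   ]), array([ 0.408, -0.416,  0.   ]), array([ 0.513, -0.478,  0.   ])]
hammer head [array([ 0.475, -0.243,  0.025]), array([ 0.45 , -0.242,  0.025]), array([ 0.473, -0.334,  0.025]), array([ 0.452, -0.333,  0.025])]
rod top z? [array([ 0.556, -0.447,  0.1  ]), array([ 0.535, -0.412,  0.2  ])]
```

Request:
send_rows(
  moves=[
    {"slide": [-0.004,0.012,0.05],"turn": 0,"gripper": 0.1},
    {"slide": [-0.004,0.012,0.1],"turn": 0,"gripper": 0.1},
    {"slide": [-0.004,0.012,0.15],"turn": 0,"gripper": 0.1},
    {"slide": [-0.004,0.012,0.2],"turn": 0,"gripper": 0.1},
    {"slide": [-0.004,0.012,0.24],"turn": 0,"gripper": 0.1},
  ],
)

```text
time_s: 18.4
tcp_pos: [0.5319, -0.2925, 0.1224]
eef_rot: [180.0, -0.1, 178.6]
contact_force: [-1.1, 0.2, -4.1]
gripper_width: 0.0235
gripper_force: 60.0
```

Request:
send_rows(
  moves=[
    {"slide": [0,0,0.02],"turn": 0,"gripper": 0.1},
    {"slide": [0,0,0.04],"turn": 0,"gripper": 0.1},
    {"slide": [0,0,0.06],"turn": 0,"gripper": 0.1},
    {"slide": [0,0,0.08],"turn": 0,"gripper": 0.1},
    {"slide": [0,0,0.1],"turn": 0,"gripper": 0.1},
  ],
)

```text
time_s: 18.82
tcp_pos: [0.5327, -0.293, 0.1089]
eef_rot: [-180.0, 0.0, 178.6]
contact_force: [0.8, 0.0, -2.6]
gripper_width: 0.0236
gripper_force: 60.0
```

Request:
send_rows(
  moves=[
    {"slide": [0,0,0.02],"turn": 0,"gripper": 0.1},
    {"slide": [0,0,0.05],"turn": 0,"gripper": 0.1},
    {"slide": [0,0,0.06],"turn": 0,"gripper": 0.1},
    {"slide": [0,0,0.06],"turn": 0,"gripper": 0.1},
    {"slide": [0,0,0.06],"turn": 0,"gripper": 0.1},
  ],
)

```text
time_s: 19.23
tcp_pos: [0.5324, -0.2929, 0.0998]
eef_rot: [-180.0, -0.0, 178.6]
contact_force: [0.5, 0.7, -2.1]
gripper_width: 0.0236
gripper_force: 60.0
```

```bash
python3 - <<'E'
from plan import *
p,y=here();print(p,y,get_state()['contact_force'],get_state()['moment'])
s=cap('side')
for d in optics.look_for('side','cover1')[:6]: 
  if d['location'][0]>.55:print(round(d['p'],2),np.round(d['location'],3))
E
```

```text
[ 0.5323936  -0.29286191  0.09982888] 178.56106449435333 [ 0.52917429  0.72449537 -2.09152305] [-0.01911244  0.0077565  -0.02168368]
0.88 [0.632 0.204 0.071]
0.88 [0.626 0.312 0.073]
0.73 [ 0.639 -0.288  0.074]
```

Request:
send_rows(
  moves=[
    {"slide": [0.05,0,0],"turn": 0,"gripper": 0.1},
    {"slide": [0.15,0,0],"turn": 0,"gripper": 0.1},
    {"slide": [0.3,0,0],"turn": 0,"gripper": 0.1},
    {"slide": [0.45,0,0],"turn": 0,"gripper": 0.1},
    {"slide": [0.6,0,0],"turn": 0,"gripper": 0.1},
  ],
)

```text
time_s: 19.75
tcp_pos: [0.4409, -0.2904, 0.0998]
eef_rot: [180.0, -0.0, 178.6]
contact_force: [-0.1, -0.5, -2.4]
gripper_width: 0.0237
gripper_force: 60.0
```

Request:
send_rows(
  moves=[
    {"slide": [0.08,0,0],"turn": 0,"gripper": 0.1},
    {"slide": [0.1,0,-0.1],"turn": 0,"gripper": 0.1},
    {"slide": [0.1,0,-0.25],"turn": 0,"gripper": 0.1},
    {"slide": [0.1,0,-0.38],"turn": 0,"gripper": 0.1},
    {"slide": [0.1,0,-0.4],"turn": 0,"gripper": 0.1},
  ],
)

```text
time_s: 20.17
tcp_pos: [0.4292, -0.2911, 0.1637]
eef_rot: [-179.9, 0.3, 178.6]
contact_force: [0.4, 0.0, -2.4]
gripper_width: 0.0235
gripper_force: 60.0
```

```bash
python3 - <<'E'
from plan import *
p,y=here();print(p,y);plan(p,y,[(.4285,.2171,.16,175.3),(.4285,.2171,.096,175.3),(.5282,.2089,.096,175.3)])
E
```

```text
[ 0.42918737 -0.29110375  0.16365963] 178.59319991665575
[0.022, 0.847, 0.006] turn 0.009
[0.034, 0.846, 0.006] turn 0.009
[0.046, 0.846, 0.006] turn 0.009
[0.058, 0.845, 0.006] turn 0.009
   -> [0.428 0.217 0.16 ] 175.3
[0.0, 0.0, 0.427] turn -0.0
   -> [0.428 0.217 0.096] 175.3
[-0.667, -0.0, -0.0] turn -0.0
   -> [0.528 0.209 0.096] 175.3
```

Request:
send_rows(
  moves=[
    {"slide": [0.005,0.16,0],"turn": 0,"gripper": 0.1},
    {"slide": [0.01,0.34,0],"turn": 0,"gripper": 0.1},
    {"slide": [0.015,0.51,0],"turn": 0.009,"gripper": 0.1},
    {"slide": [0.02,0.68,0],"turn": 0.009,"gripper": 0.1},
    {"slide": [0.022,0.847,0.006],"turn": 0.009,"gripper": 0.1},
  ],
)

```text
time_s: 20.58
tcp_pos: [0.4268, -0.162, 0.1585]
eef_rot: [180.0, 0.0, 177.7]
contact_force: [0.7, 0.9, -2.0]
gripper_width: 0.0236
gripper_force: 60.0
```

Request:
send_rows(
  moves=[
    {"slide": [0.007,0.17,0],"turn": 0,"gripper": 0.1},
    {"slide": [0.014,0.34,0],"turn": 0,"gripper": 0.1},
    {"slide": [0.02,0.51,0],"turn": 0.009,"gripper": 0.1},
    {"slide": [0.027,0.68,0],"turn": 0.009,"gripper": 0.1},
    {"slide": [0.034,0.846,0.006],"turn": 0.009,"gripper": 0.1},
  ],
)

```text
time_s: 21.0
tcp_pos: [0.4268, -0.0348, 0.1577]
eef_rot: [180.0, 0.0, 176.9]
contact_force: [0.4, 0.2, -2.5]
gripper_width: 0.0236
gripper_force: 60.0
```

Request:
send_rows(
  moves=[
    {"slide": [0.009,0.17,0],"turn": 0,"gripper": 0.1},
    {"slide": [0.018,0.34,0],"turn": 0,"gripper": 0.1},
    {"slide": [0.027,0.51,0],"turn": 0.009,"gripper": 0.1},
    {"slide": [0.036,0.68,0],"turn": 0.009,"gripper": 0.1},
    {"slide": [0.046,0.846,0.006],"turn": 0.009,"gripper": 0.1},
  ],
)

```text
time_s: 21.42
tcp_pos: [0.4267, 0.0923, 0.1568]
eef_rot: [180.0, 0.0, 176.1]
contact_force: [2.0, -0.7, -1.7]
gripper_width: 0.0237
gripper_force: 60.0
```

Request:
send_rows(
  moves=[
    {"slide": [0.012,0.2,0],"turn": 0,"gripper": 0.1},
    {"slide": [0.026,0.4,0],"turn": 0,"gripper": 0.1},
    {"slide": [0.04,0.6,0],"turn": 0.009,"gripper": 0.1},
    {"slide": [0.058,0.845,0.006],"turn": 0.009,"gripper": 0.1},
    {"slide": [0.058,0.845,0.006],"turn": 0.009,"gripper": 0.1},
  ],
)

```text
time_s: 21.83
tcp_pos: [0.4278, 0.2232, 0.1559]
eef_rot: [179.9, 0.1, 175.5]
contact_force: [1.5, 0.1, -1.6]
gripper_width: 0.024
gripper_force: 60.0
```

Request:
send_rows(
  moves=[
    {"slide": [0,0,0.12],"turn": 0,"gripper": 0.1},
    {"slide": [0,0,0.24],"turn": 0,"gripper": 0.1},
    {"slide": [0,0,0.36],"turn": 0,"gripper": 0.1},
    {"slide": [0,0,0.42],"turn": 0,"gripper": 0.1},
    {"slide": [0,0,0.42],"turn": 0,"gripper": 0.1},
  ],
)

```text
time_s: 22.25
tcp_pos: [0.4257, 0.2168, 0.091]
eef_rot: [-179.8, -0.2, 175.3]
contact_force: [-1.0, 0.2, -2.5]
gripper_width: 0.0235
gripper_force: 60.0
```

```bash
python3 - <<'E'
from plan import *
import time
p,y=here();print(p,y);plan(p,y,[(.5282,.2089,.096,175.3)])
c=cap('top')
for d in optics.look_for('top','cover1')[:7]:
  if d['location'][0]>.55:print(round(d['p'],2),np.round(d['location'],3))
E
```

```text
[0.42573731 0.2168438  0.09102727] 175.29436638974497
[-0.685, 0.003, -0.033] turn -0.0
   -> [0.528 0.209 0.096] 175.3
0.97 [0.63  0.308 0.075]
0.74 [ 0.641 -0.294  0.076]
0.64 [0.637 0.202 0.077]
```

Request:
send_rows(
  moves=[
    {"slide": [-0.04,0,0],"turn": 0,"gripper": 0.1},
    {"slide": [-0.08,0,0],"turn": 0,"gripper": 0.1},
    {"slide": [-0.13,0,-0.01],"turn": 0,"gripper": 0.1},
    {"slide": [-0.2,0,-0.02],"turn": 0,"gripper": 0.1},
    {"slide": [-0.2,0,-0.02],"turn": 0,"gripper": 0.1},
  ],
)

```text
time_s: 22.77
tcp_pos: [0.4595, 0.2162, 0.0971]
eef_rot: [179.9, 0.1, 175.3]
contact_force: [0.1, 0.9, -2.1]
gripper_width: 0.0236
gripper_force: 60.0
```

```bash
python3 - <<'E'
from plan import *
p,y=here();print(p,y,get_state()['contact_force']);plan(p,y,[(.5282,.2089,.096,175.3)])
E
```

```text
[0.45947092 0.21619992 0.09710747] 175.3027277124538 [ 0.07317507  0.94510028 -2.1337173 ]
[-0.461, -0.011, 0.007] turn 0.0
   -> [0.528 0.209 0.096] 175.3
```

Request:
send_rows(
  moves=[
    {"slide": [-0.1,-0.004,0],"turn": 0,"gripper": 0.1},
    {"slide": [-0.2,-0.008,0],"turn": 0,"gripper": 0.1},
    {"slide": [-0.3,-0.008,0],"turn": 0,"gripper": 0.1},
    {"slide": [-0.4,-0.008,0],"turn": 0,"gripper": 0.1},
    {"slide": [-0.46,-0.008,0],"turn": 0,"gripper": 0.1},
  ],
)

```text
time_s: 23.18
tcp_pos: [0.5273, 0.2086, 0.0962]
eef_rot: [180.0, 0.0, 175.3]
contact_force: [0.2, -0.9, -2.7]
gripper_width: 0.0233
gripper_force: 60.0
```

Request:
send_rows(
  moves=[
    {"slide": [0,0,-0.03],"turn": 0,"gripper": 0.1},
    {"slide": [0,0,-0.06],"turn": 0,"gripper": 0.1},
    {"slide": [0,0,-0.09],"turn": 0,"gripper": 0.1},
    {"slide": [0,0,-0.11],"turn": 0,"gripper": 0.1},
    {"slide": [0,0,-0.13],"turn": 0,"gripper": 0.1},
  ],
)

```text
time_s: 23.6
tcp_pos: [0.5249, 0.2089, 0.1163]
eef_rot: [180.0, -0.0, 175.3]
contact_force: [-1.1, -0.1, -4.1]
gripper_width: 0.0238
gripper_force: 60.0
```

Request:
send_rows(
  moves=[
    {"slide": [0,0,-0.03],"turn": 0,"gripper": 0.1},
    {"slide": [0,0,-0.08],"turn": 0,"gripper": 0.1},
    {"slide": [0,0,-0.15],"turn": 0,"gripper": 0.1},
    {"slide": [0,0,-0.22],"turn": 0,"gripper": 0.1},
    {"slide": [0,0,-0.3],"turn": 0,"gripper": 0.1},
  ],
)

```text
time_s: 24.02
tcp_pos: [0.5255, 0.2088, 0.1619]
eef_rot: [180.0, 0.0, 175.3]
contact_force: [-0.6, -0.2, -4.5]
gripper_width: 0.0238
gripper_force: 60.0
```

```bash
python3 - <<'E'
from plan import *
p,y=here();print(p,y,get_state()['contact_force'],get_state()['moment']);plan(p,y,[(.5343,-.186,.16,178.56)])
s=cap('side')
for d in optics.look_for('side','cover1')[:7]: 
  if d['location'][0]>.55:print(round(d['p'],2),np.round(d['location'],3))
E
```

```text
[0.5254701  0.20884017 0.16192287] 175.32319712741588 [-0.59525473 -0.1641571  -4.46978477] [-0.08464098  0.17122718 -0.01891261]
[-0.091, -0.873, 0.004] turn -0.012
[-0.075, -0.874, 0.004] turn -0.012
[-0.058, -0.876, 0.004] turn -0.012
   -> [ 0.534 -0.186  0.16 ] 178.6
0.72 [0.626 0.314 0.073]
0.61 [ 0.616 -0.293  0.074]
```

Request:
send_rows(
  moves=[
    {"slide": [-0.003,-0.04,0],"turn": -0.003,"gripper": 0.1},
    {"slide": [-0.01,-0.12,0],"turn": -0.01,"gripper": 0.1},
    {"slide": [-0.02,-0.24,0],"turn": -0.018,"gripper": 0.1},
    {"slide": [-0.033,-0.4,0],"turn": -0.027,"gripper": 0.1},
    {"slide": [-0.046,-0.558,0],"turn": -0.036,"gripper": 0.1},
  ],
)

```text
time_s: 24.53
tcp_pos: [0.5248, 0.1236, 0.1599]
eef_rot: [-180.0, -0.1, 178.7]
contact_force: [0.6, -0.5, -3.5]
gripper_width: 0.0235
gripper_force: 60.0
```

Request:
send_rows(
  moves=[
    {"slide": [-0.007,-0.16,0],"turn": 0,"gripper": 0.1},
    {"slide": [-0.013,-0.32,0],"turn": 0,"gripper": 0.1},
    {"slide": [-0.02,-0.48,0],"turn": 0,"gripper": 0.1},
    {"slide": [-0.027,-0.64,0],"turn": 0,"gripper": 0.1},
    {"slide": [-0.033,-0.8,0],"turn": 0,"gripper": 0.1},
  ],
)

```text
time_s: 24.95
tcp_pos: [0.5266, 0.0031, 0.16]
eef_rot: [-180.0, -0.1, 178.6]
contact_force: [0.9, 0.6, -3.6]
gripper_width: 0.0239
gripper_force: 60.0
```

Request:
send_rows(
  moves=[
    {"slide": [-0.007,-0.16,0],"turn": 0,"gripper": 0.1},
    {"slide": [-0.013,-0.32,0],"turn": 0,"gripper": 0.1},
    {"slide": [-0.02,-0.48,0],"turn": 0,"gripper": 0.1},
    {"slide": [-0.027,-0.64,0],"turn": 0,"gripper": 0.1},
    {"slide": [-0.033,-0.8,0],"turn": 0,"gripper": 0.1},
  ],
)

```text
time_s: 25.37
tcp_pos: [0.5285, -0.1169, 0.16]
eef_rot: [-180.0, -0.1, 178.6]
contact_force: [0.2, 0.0, -4.5]
gripper_width: 0.0234
gripper_force: 60.0
```

Request:
send_rows(
  moves=[
    {"slide": [-0.01,-0.15,0],"turn": 0,"gripper": 0.1},
    {"slide": [-0.02,-0.28,0],"turn": 0,"gripper": 0.1},
    {"slide": [-0.025,-0.38,0],"turn": 0,"gripper": 0.1},
    {"slide": [-0.028,-0.44,0],"turn": 0,"gripper": 0.1},
    {"slide": [-0.029,-0.471,0],"turn": 0,"gripper": 0.1},
  ],
)

```text
time_s: 25.78
tcp_pos: [0.5312, -0.1873, 0.16]
eef_rot: [180.0, -0.1, 178.5]
contact_force: [0.6, 0.2, -3.7]
gripper_width: 0.0238
gripper_force: 60.0
```

Request:
send_rows(
  moves=[
    {"slide": [0,0,0.03],"turn": 0,"gripper": 0.1},
    {"slide": [0,0,0.06],"turn": 0,"gripper": 0.1},
    {"slide": [0,0,0.09],"turn": 0,"gripper": 0.1},
    {"slide": [0,0,0.12],"turn": 0,"gripper": 0.1},
    {"slide": [0,0,0.12],"turn": 0,"gripper": 0.1},
  ],
)

```text
time_s: 26.2
tcp_pos: [0.5313, -0.1853, 0.1414]
eef_rot: [180.0, -0.1, 178.6]
contact_force: [-0.4, 0.5, -4.3]
gripper_width: 0.0234
gripper_force: 60.0
```

```bash
python3 - <<'E'
from plan import *
p,y=here();print(p,y,get_state()['contact_force']);plan(p,y,[(.532,-.1859,.11,178.56)])
s=cap('side')
for d in optics.look_for('side','cover1')[:7]: 
  if d['location'][0]>.55:print(round(d['p'],2),np.round(d['location'],3))
E
```

```text
[ 0.53126982 -0.18530141  0.14135329] 178.60060047712489 [-0.41847373  0.4627047  -4.29116288]
[-0.005, -0.004, 0.209] turn 0.0
   -> [ 0.532 -0.186  0.11 ] 178.6
0.77 [ 0.637 -0.183  0.101]
0.6 [0.624 0.313 0.076]
```

Request:
send_rows(
  moves=[
    {"slide": [-0.005,0,0.03],"turn": 0,"gripper": 0.1},
    {"slide": [-0.005,0,0.07],"turn": 0,"gripper": 0.1},
    {"slide": [-0.005,0,0.11],"turn": 0,"gripper": 0.1},
    {"slide": [-0.005,0,0.15],"turn": 0,"gripper": 0.1},
    {"slide": [-0.005,0,0.17],"turn": 0,"gripper": 0.1},
  ],
)

```text
time_s: 26.72
tcp_pos: [0.532, -0.1861, 0.1159]
eef_rot: [180.0, -0.1, 178.5]
contact_force: [-0.1, -0.7, -4.3]
gripper_width: 0.0234
gripper_force: 60.0
```

Request:
send_rows(
  moves=[
    {"slide": [0,0,0.02],"turn": 0,"gripper": 0.1},
    {"slide": [0,0,0.04],"turn": 0,"gripper": 0.1},
    {"slide": [0,0,0.06],"turn": 0,"gripper": 0.1},
    {"slide": [0,0,0.09],"turn": 0,"gripper": 0.1},
    {"slide": [0,0,0.11],"turn": 0,"gripper": 0.1},
  ],
)

```text
time_s: 27.13
tcp_pos: [0.5329, -0.1861, 0.1005]
eef_rot: [180.0, 0.0, 178.6]
contact_force: [1.4, 0.4, -2.5]
gripper_width: 0.0237
gripper_force: 60.0
```

Request:
send_rows(
  moves=[
    {"slide": [0,0,0],"turn": 0,"gripper": 0.1},
    {"slide": [0.08,0,0],"turn": 0,"gripper": 0.1},
    {"slide": [0.2,0,0],"turn": 0,"gripper": 0.1},
    {"slide": [0.34,0,0],"turn": 0,"gripper": 0.1},
    {"slide": [0.48,0,0],"turn": 0,"gripper": 0.1},
  ],
)

```text
time_s: 27.55
tcp_pos: [0.4596, -0.1843, 0.1007]
eef_rot: [180.0, 0.0, 178.6]
contact_force: [0.6, -1.0, -2.4]
gripper_width: 0.0235
gripper_force: 60.0
```

Request:
send_rows(
  moves=[
    {"slide": [0.12,0,0],"turn": 0,"gripper": 0.1},
    {"slide": [0.22,0,0],"turn": 0,"gripper": 0.1},
    {"slide": [0.22,0,-0.15],"turn": 0,"gripper": 0.1},
    {"slide": [0.22,0,-0.3],"turn": 0,"gripper": 0.1},
    {"slide": [0.22,0,-0.4],"turn": 0,"gripper": 0.1},
  ],
)

```text
time_s: 27.97
tcp_pos: [0.4277, -0.1837, 0.1629]
eef_rot: [-180.0, 0.1, 178.6]
contact_force: [1.8, 0.7, -2.3]
gripper_width: 0.0234
gripper_force: 60.0
```

```bash
python3 - <<'E'
from plan import *
p,y=here();print(p,y,get_state()['contact_force'])
plan(p,y,[(.4216,.3245,.16,175.3)])
s=cap('side')
for d in optics.look_for('side','cover1')[:7]: 
  if d['location'][0]>.55:print(round(d['p'],2),np.round(d['location'],3))
E
```

```text
[ 0.42765547 -0.18369323  0.16292905] 178.57635908780057 [ 1.76890522  0.67475661 -2.28914267]
[0.031, 0.846, 0.005] turn 0.009
[0.043, 0.846, 0.005] turn 0.009
[0.055, 0.845, 0.005] turn 0.009
[0.067, 0.844, 0.005] turn 0.009
   -> [0.422 0.324 0.16 ] 175.3
0.85 [ 0.637 -0.185  0.073]
0.82 [0.623 0.314 0.076]
0.71 [ 0.643 -0.292  0.071]
```

Request:
send_rows(
  moves=[
    {"slide": [0.006,0.16,0],"turn": 0,"gripper": 0.1},
    {"slide": [0.012,0.34,0],"turn": 0,"gripper": 0.1},
    {"slide": [0.018,0.51,0],"turn": 0.009,"gripper": 0.1},
    {"slide": [0.025,0.68,0],"turn": 0.009,"gripper": 0.1},
    {"slide": [0.031,0.846,0],"turn": 0.009,"gripper": 0.1},
  ],
)

```text
time_s: 28.48
tcp_pos: [0.4252, -0.0556, 0.16]
eef_rot: [180.0, -0.0, 177.7]
contact_force: [0.2, -0.3, -2.4]
gripper_width: 0.0238
gripper_force: 60.0
```

Request:
send_rows(
  moves=[
    {"slide": [0.009,0.17,0],"turn": 0,"gripper": 0.1},
    {"slide": [0.018,0.34,0],"turn": 0,"gripper": 0.1},
    {"slide": [0.027,0.51,0],"turn": 0.009,"gripper": 0.1},
    {"slide": [0.035,0.68,0],"turn": 0.009,"gripper": 0.1},
    {"slide": [0.043,0.846,0],"turn": 0.009,"gripper": 0.1},
  ],
)

```text
time_s: 28.9
tcp_pos: [0.4239, 0.0715, 0.16]
eef_rot: [180.0, -0.0, 176.9]
contact_force: [0.8, 0.6, -2.1]
gripper_width: 0.0236
gripper_force: 60.0
```

Request:
send_rows(
  moves=[
    {"slide": [0.011,0.17,0],"turn": 0,"gripper": 0.1},
    {"slide": [0.022,0.34,0],"turn": 0,"gripper": 0.1},
    {"slide": [0.033,0.51,0],"turn": 0.009,"gripper": 0.1},
    {"slide": [0.044,0.68,0],"turn": 0.009,"gripper": 0.1},
    {"slide": [0.055,0.845,0],"turn": 0.009,"gripper": 0.1},
  ],
)

```text
time_s: 29.32
tcp_pos: [0.4225, 0.1984, 0.1599]
eef_rot: [-180.0, -0.0, 176.1]
contact_force: [0.4, -0.7, -2.4]
gripper_width: 0.0238
gripper_force: 60.0
```

Request:
send_rows(
  moves=[
    {"slide": [0.015,0.2,0],"turn": 0,"gripper": 0.1},
    {"slide": [0.03,0.4,0],"turn": 0,"gripper": 0.1},
    {"slide": [0.05,0.6,0],"turn": 0.009,"gripper": 0.1},
    {"slide": [0.065,0.78,0],"turn": 0.009,"gripper": 0.1},
    {"slide": [0.067,0.82,0],"turn": 0.009,"gripper": 0.1},
  ],
)

```text
time_s: 29.73
tcp_pos: [0.4215, 0.3242, 0.1598]
eef_rot: [180.0, 0.0, 175.4]
contact_force: [1.4, -0.3, -1.7]
gripper_width: 0.0234
gripper_force: 60.0
```

Request:
send_rows(
  moves=[
    {"slide": [0,0,0.12],"turn": 0,"gripper": 0.1},
    {"slide": [0,0,0.24],"turn": 0,"gripper": 0.1},
    {"slide": [0,0,0.36],"turn": 0,"gripper": 0.1},
    {"slide": [0,0,0.4],"turn": 0,"gripper": 0.1},
    {"slide": [0,0,0.4],"turn": 0,"gripper": 0.1},
  ],
)

```text
time_s: 30.15
tcp_pos: [0.4206, 0.3194, 0.0987]
eef_rot: [-179.8, -0.1, 175.3]
contact_force: [-0.4, -0.5, -2.2]
gripper_width: 0.0237
gripper_force: 60.0
```

Request:
send_rows(
  moves=[
    {"slide": [0,0,0],"turn": 0,"gripper": 0.1},
    {"slide": [0,0,0],"turn": 0,"gripper": 0.1},
    {"slide": [0,0,0],"turn": 0,"gripper": 0.1},
    {"slide": [0,0,0],"turn": 0,"gripper": 0.1},
    {"slide": [0,0,0],"turn": 0,"gripper": 0.1},
  ],
)

```text
time_s: 30.57
tcp_pos: [0.4219, 0.3212, 0.1014]
eef_rot: [179.9, 0.0, 175.3]
contact_force: [-0.5, -0.1, -3.2]
gripper_width: 0.0237
gripper_force: 60.0
```

```bash
python3 - <<'E'
from plan import *
p,y=here();print(p,y,get_state()['contact_force'])
plan(p,y,[(.4216,.3245,.096,175.3),(.5213,.316,.096,175.3)])
E
```

```text
[0.42190819 0.32124857 0.10143039] 175.31449606465858 [-0.51926035 -0.14565826 -3.18188821]
[0.004, 0.021, 0.036] turn 0.0
   -> [0.422 0.324 0.096] 175.3
[-0.667, -0.002, -0.0] turn -0.0
   -> [0.521 0.316 0.096] 175.3
```

Request:
send_rows(
  moves=[
    {"slide": [0,0.018,0.03],"turn": 0,"gripper": 0.1},
    {"slide": [0,0.018,0.03],"turn": 0,"gripper": 0.1},
    {"slide": [-0.07,0.018,0.03],"turn": 0,"gripper": 0.1},
    {"slide": [-0.14,0.018,0.03],"turn": 0,"gripper": 0.1},
    {"slide": [-0.2,0.018,0.03],"turn": 0,"gripper": 0.1},
  ],
)

```text
time_s: 30.98
tcp_pos: [0.4531, 0.3214, 0.0963]
eef_rot: [180.0, 0.0, 175.3]
contact_force: [0.9, 0.7, -1.9]
gripper_width: 0.0237
gripper_force: 60.0
```

```bash
python3 - <<'E'
from plan import *
p,y=here();print(p,y,get_state()['contact_force'])
plan(p,y,[(.5213,.316,.096,175.3)])
E
```

```text
[0.45307911 0.32139177 0.0962731 ] 175.34123486693073 [ 0.87335274  0.70986321 -1.85968362]
[-0.456, 0.001, 0.002] turn 0.0
   -> [0.521 0.316 0.096] 175.3
```

Request:
send_rows(
  moves=[
    {"slide": [-0.1,0,0],"turn": 0,"gripper": 0.1},
    {"slide": [-0.2,0,0],"turn": 0,"gripper": 0.1},
    {"slide": [-0.3,0,0],"turn": 0,"gripper": 0.1},
    {"slide": [-0.4,0,0],"turn": 0,"gripper": 0.1},
    {"slide": [-0.45,0,0],"turn": 0,"gripper": 0.1},
  ],
)

```text
time_s: 31.4
tcp_pos: [0.5214, 0.3153, 0.0959]
eef_rot: [-180.0, 0.0, 175.3]
contact_force: [-0.3, -0.0, -2.5]
gripper_width: 0.0239
gripper_force: 60.0
```

Request:
send_rows(
  moves=[
    {"slide": [0,0,-0.03],"turn": 0,"gripper": 0.1},
    {"slide": [0,0,-0.06],"turn": 0,"gripper": 0.1},
    {"slide": [0,0,-0.09],"turn": 0,"gripper": 0.1},
    {"slide": [0,0,-0.11],"turn": 0,"gripper": 0.1},
    {"slide": [0,0,-0.13],"turn": 0,"gripper": 0.1},
  ],
)

```text
time_s: 31.82
tcp_pos: [0.5184, 0.3158, 0.1163]
eef_rot: [180.0, -0.0, 175.3]
contact_force: [0.4, -0.4, -4.2]
gripper_width: 0.0236
gripper_force: 60.0
```

Request:
send_rows(
  moves=[
    {"slide": [0,0,-0.03],"turn": 0,"gripper": 0.1},
    {"slide": [0,0,-0.08],"turn": 0,"gripper": 0.1},
    {"slide": [0,0,-0.15],"turn": 0,"gripper": 0.1},
    {"slide": [0,0,-0.22],"turn": 0,"gripper": 0.1},
    {"slide": [0,0,-0.3],"turn": 0,"gripper": 0.1},
  ],
)

```text
time_s: 32.23
tcp_pos: [0.519, 0.3157, 0.1619]
eef_rot: [180.0, 0.0, 175.3]
contact_force: [-0.7, -0.4, -4.4]
gripper_width: 0.0236
gripper_force: 60.0
```

```bash
python3 - <<'E'
from plan import *
p,y=here();print(p,y,get_state()['contact_force'],get_state()['moment'])
s=cap('side')
for t in('cover1','lever_knob'):
 for d in optics.look_for('side',t)[:7]: 
  if d['location'][0]>.48:print(round(d['p'],2),np.round(d['location'],3))
E
```

```text
[0.5189998  0.31573772 0.16191394] 175.3263933438869 [-0.71219762 -0.38697048 -4.3971707 ] [-0.03046077  0.23083154 -0.00674593]
0.79 [0.634 0.33  0.124]
0.4 [ 0.595 -0.205  0.071]
0.49 [0.487 0.448 0.143]
```

Request:
send_rows(
  moves=[
    {"slide": [-0.005,-0.04,0],"turn": -0.003,"gripper": 0.1},
    {"slide": [-0.015,-0.12,0],"turn": -0.01,"gripper": 0.1},
    {"slide": [-0.03,-0.24,0],"turn": -0.018,"gripper": 0.1},
    {"slide": [-0.052,-0.4,0],"turn": -0.027,"gripper": 0.1},
    {"slide": [-0.073,-0.556,0],"turn": -0.036,"gripper": 0.1},
  ],
)

```text
time_s: 32.8
tcp_pos: [0.5225, 0.2303, 0.1597]
eef_rot: [-179.9, -0.1, 178.6]
contact_force: [0.2, 0.5, -4.0]
gripper_width: 0.0235
gripper_force: 60.0
```

Request:
send_rows(
  moves=[
    {"slide": [-0.009,-0.16,0],"turn": 0,"gripper": 0.1},
    {"slide": [-0.018,-0.32,0],"turn": 0,"gripper": 0.1},
    {"slide": [-0.028,-0.48,0],"turn": 0,"gripper": 0.1},
    {"slide": [-0.038,-0.64,0],"turn": 0,"gripper": 0.1},
    {"slide": [-0.047,-0.8,0],"turn": 0,"gripper": 0.1},
  ],
)

```text
time_s: 33.22
tcp_pos: [0.5264, 0.1097, 0.1599]
eef_rot: [-180.0, -0.1, 178.6]
contact_force: [-0.3, 0.0, -3.0]
gripper_width: 0.0236
gripper_force: 60.0
```

Request:
send_rows(
  moves=[
    {"slide": [-0.009,-0.16,0],"turn": 0,"gripper": 0.1},
    {"slide": [-0.018,-0.32,0],"turn": 0,"gripper": 0.1},
    {"slide": [-0.028,-0.48,0],"turn": 0,"gripper": 0.1},
    {"slide": [-0.038,-0.64,0],"turn": 0,"gripper": 0.1},
    {"slide": [-0.047,-0.8,0],"turn": 0,"gripper": 0.1},
  ],
)

```text
time_s: 33.63
tcp_pos: [0.5303, -0.0103, 0.16]
eef_rot: [-180.0, -0.1, 178.6]
contact_force: [0.5, -0.0, -4.4]
gripper_width: 0.0235
gripper_force: 60.0
```

Request:
send_rows(
  moves=[
    {"slide": [-0.01,-0.15,0],"turn": 0,"gripper": 0.1},
    {"slide": [-0.02,-0.28,0],"turn": 0,"gripper": 0.1},
    {"slide": [-0.03,-0.38,0],"turn": 0,"gripper": 0.1},
    {"slide": [-0.036,-0.44,0],"turn": 0,"gripper": 0.1},
    {"slide": [-0.038,-0.464,0],"turn": 0,"gripper": 0.1},
  ],
)

```text
time_s: 34.05
tcp_pos: [0.5345, -0.0797, 0.16]
eef_rot: [-180.0, -0.1, 178.5]
contact_force: [0.7, -0.2, -4.1]
gripper_width: 0.0237
gripper_force: 60.0
```

Request:
send_rows(
  moves=[
    {"slide": [0,0,0.03],"turn": 0,"gripper": 0.1},
    {"slide": [0,0,0.06],"turn": 0,"gripper": 0.1},
    {"slide": [0,0,0.09],"turn": 0,"gripper": 0.1},
    {"slide": [0,0,0.12],"turn": 0,"gripper": 0.1},
    {"slide": [0,0,0.12],"turn": 0,"gripper": 0.1},
  ],
)

```text
time_s: 34.47
tcp_pos: [0.5344, -0.0777, 0.1414]
eef_rot: [-180.0, -0.1, 178.6]
contact_force: [0.0, -0.1, -3.3]
gripper_width: 0.0238
gripper_force: 60.0
```

```bash
python3 - <<'E'
from plan import *
p,y=here();print(p,y,get_state()['contact_force']);plan(p,y,[(.535,-.078,.11,178.56)])
s=cap('side')
for d in optics.look_for('side','cover1')[:7]: 
  if d['location'][0]>.55:print(round(d['p'],2),np.round(d['location'],3))
E
```

```text
[ 0.53442828 -0.07771949  0.14135288] 178.59994268769293 [ 0.04188389 -0.06210681 -3.34794748]
[-0.004, -0.002, 0.209] turn 0.0
   -> [ 0.535 -0.078  0.11 ] 178.6
0.81 [ 0.644 -0.072  0.104]
```

Request:
send_rows(
  moves=[
    {"slide": [-0.004,0,0.03],"turn": 0,"gripper": 0.1},
    {"slide": [-0.004,0,0.07],"turn": 0,"gripper": 0.1},
    {"slide": [-0.004,0,0.11],"turn": 0,"gripper": 0.1},
    {"slide": [-0.004,0,0.15],"turn": 0,"gripper": 0.1},
    {"slide": [-0.004,0,0.17],"turn": 0,"gripper": 0.1},
  ],
)

```text
time_s: 34.98
tcp_pos: [0.5352, -0.0784, 0.1159]
eef_rot: [-180.0, -0.1, 178.5]
contact_force: [-0.7, 0.5, -4.2]
gripper_width: 0.0236
gripper_force: 60.0
```

Request:
send_rows(
  moves=[
    {"slide": [0,0,0.02],"turn": 0,"gripper": 0.1},
    {"slide": [0,0,0.04],"turn": 0,"gripper": 0.1},
    {"slide": [0,0,0.06],"turn": 0,"gripper": 0.1},
    {"slide": [0,0,0.09],"turn": 0,"gripper": 0.1},
    {"slide": [0,0,0.11],"turn": 0,"gripper": 0.1},
  ],
)

```text
time_s: 35.4
tcp_pos: [0.536, -0.0783, 0.1005]
eef_rot: [180.0, 0.0, 178.6]
contact_force: [0.1, -0.3, -1.6]
gripper_width: 0.0235
gripper_force: 60.0
```

Request:
send_rows(
  moves=[
    {"slide": [0,0,0],"turn": 0,"gripper": 0.1},
    {"slide": [0.08,0,0],"turn": 0,"gripper": 0.1},
    {"slide": [0.2,0,0],"turn": 0,"gripper": 0.1},
    {"slide": [0.34,0,0],"turn": 0,"gripper": 0.1},
    {"slide": [0.48,0,0],"turn": 0,"gripper": 0.1},
  ],
)

```text
time_s: 35.82
tcp_pos: [0.4632, -0.0766, 0.1007]
eef_rot: [-180.0, 0.0, 178.6]
contact_force: [-0.5, 0.8, -1.3]
gripper_width: 0.0232
gripper_force: 60.0
```

Request:
send_rows(
  moves=[
    {"slide": [0.12,0,0],"turn": 0,"gripper": 0.1},
    {"slide": [0.22,0,0],"turn": 0,"gripper": 0.1},
    {"slide": [0.22,0,-0.15],"turn": 0,"gripper": 0.1},
    {"slide": [0.22,0,-0.3],"turn": 0,"gripper": 0.1},
    {"slide": [0.22,0,-0.4],"turn": 0,"gripper": 0.1},
  ],
)

```text
time_s: 36.23
tcp_pos: [0.4314, -0.0757, 0.163]
eef_rot: [180.0, 0.1, 178.6]
contact_force: [1.2, -0.0, -2.7]
gripper_width: 0.0234
gripper_force: 60.0
```

```bash
python3 - <<'E'
from plan import *
p,y=here();print(p,y,get_state()['contact_force'])
# mat centre (.4322,.0586) yaw 96.2; lifter_mid 40mm ahead of origin at mat centre
from math import *
a=radians(96.2); o=(.4322-.04*cos(a),.0586-.04*sin(a)); print(o)
plan(p,y,[(o[0],o[1],.16,-83.8),(o[0],o[1],.048,-83.8)])
c=cap('top'); cv2.imwrite('pics/pl.png',cv2.resize(c['img'][105:220,240:410,::-1],None,fx=4.5,fy=4.5,interpolation=cv2.INTER_CUBIC))
s=cap('side')
for d in optics.look_for('side','cover1')[:7]: 
  if d['location'][0]>.55:print(round(d['p'],2),np.round(d['location'],3))
E
```

```text
[ 0.431392   -0.07570178  0.16296083] 178.59362490038268 [ 1.18626016 -0.04984218 -2.67163462]
(0.4365199742282409, 0.018833961441107383)
[-0.006, 0.21, 0.007] turn -0.362
[-0.118, 0.174, 0.007] turn -0.362
[-0.193, 0.083, 0.007] turn -0.362
   -> [0.437 0.019 0.16 ] 276.2
[0.0, -0.0, 0.747] turn -0.0
   -> [0.437 0.019 0.048] 276.2
0.84 [ 0.644 -0.189  0.071]
0.71 [ 0.65  -0.291  0.072]
0.71 [ 0.643 -0.071  0.076]
```

Request:
send_rows(
  moves=[
    {"slide": [0,0.04,0],"turn": -0.07,"gripper": 0.1},
    {"slide": [0,0.08,0],"turn": -0.14,"gripper": 0.1},
    {"slide": [0,0.12,0],"turn": -0.215,"gripper": 0.1},
    {"slide": [-0.006,0.17,0],"turn": -0.29,"gripper": 0.1},
    {"slide": [-0.006,0.21,0.007],"turn": -0.362,"gripper": 0.1},
  ],
)

```text
time_s: 36.8
tcp_pos: [0.432, -0.044, 0.1586]
eef_rot: [180.0, -0.1, -148.5]
contact_force: [0.8, 0.7, -2.3]
gripper_width: 0.0236
gripper_force: 60.0
```

Request:
send_rows(
  moves=[
    {"slide": [-0.024,0.035,0],"turn": -0.07,"gripper": 0.1},
    {"slide": [-0.048,0.07,0],"turn": -0.14,"gripper": 0.1},
    {"slide": [-0.07,0.105,0],"turn": -0.215,"gripper": 0.1},
    {"slide": [-0.095,0.14,0],"turn": -0.29,"gripper": 0.1},
    {"slide": [-0.118,0.174,0.007],"turn": -0.362,"gripper": 0.1},
  ],
)

```text
time_s: 37.22
tcp_pos: [0.4336, -0.0126, 0.1575]
eef_rot: [179.9, -0.1, -116.0]
contact_force: [-0.3, -0.2, -2.8]
gripper_width: 0.0241
gripper_force: 60.0
```

Request:
send_rows(
  moves=[
    {"slide": [-0.04,0.017,0],"turn": -0.07,"gripper": 0.1},
    {"slide": [-0.08,0.034,0],"turn": -0.14,"gripper": 0.1},
    {"slide": [-0.12,0.05,0],"turn": -0.215,"gripper": 0.1},
    {"slide": [-0.16,0.067,0],"turn": -0.29,"gripper": 0.1},
    {"slide": [-0.193,0.083,0.007],"turn": -0.362,"gripper": 0.1},
  ],
)

```text
time_s: 37.63
tcp_pos: [0.4354, 0.0189, 0.1565]
eef_rot: [179.9, -0.0, -83.4]
contact_force: [0.1, 0.1, -1.9]
gripper_width: 0.0236
gripper_force: 60.0
```

Request:
send_rows(
  moves=[
    {"slide": [0,0,0.12],"turn": 0,"gripper": 0.1},
    {"slide": [0,0,0.24],"turn": 0,"gripper": 0.1},
    {"slide": [0,0,0.36],"turn": 0,"gripper": 0.1},
    {"slide": [0,0,0.48],"turn": 0,"gripper": 0.1},
    {"slide": [0,0,0.55],"turn": 0,"gripper": 0.1},
  ],
)

```text
time_s: 38.05
tcp_pos: [0.4342, 0.0181, 0.0724]
eef_rot: [179.8, -0.0, -83.7]
contact_force: [1.1, 0.3, -2.7]
gripper_width: 0.0238
gripper_force: 60.0
```

```bash
python3 - <<'E'
from plan import *
p,y=here();print(p,y,get_state()['contact_force'])
plan(p,y,[(.4365,.0188,.0468,-83.8)])
E
```

```text
[0.43417068 0.01806133 0.07238076] -83.73559046272456 [ 1.06017815  0.34485856 -2.66989746]
[-0.003, -0.016, 0.171] turn 0.001
   -> [0.436 0.019 0.047] -83.8
```

View pics/pl.png

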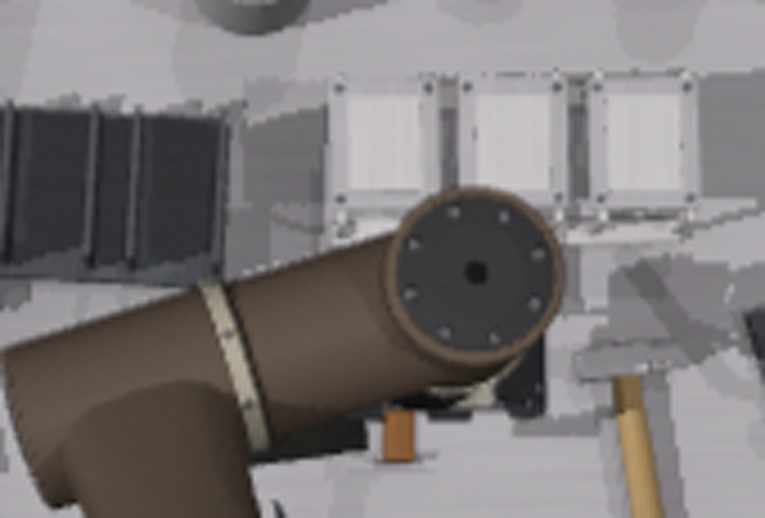

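Top crop shows the three covers on the three cooling lanes at (385,140), (512,140) and (643,140). I set the spatula down on its mat, then check how well the covers are centred along the bars.

Request:
send_rows(
  moves=[
    {"slide": [0,-0.01,0.05],"turn": 0,"gripper": 0.1},
    {"slide": [0,-0.01,0.1],"turn": 0,"gripper": 0.1},
    {"slide": [0,-0.01,0.13],"turn": 0,"gripper": 0.1},
    {"slide": [0,-0.01,0.15],"turn": 0,"gripper": 0.1},
    {"slide": [0,-0.01,0.16],"turn": 0,"gripper": 0.1},
  ],
)

```text
time_s: 38.47
tcp_pos: [0.4373, 0.0189, 0.0508]
eef_rot: [180.0, -0.0, -83.7]
contact_force: [0.1, 0.1, -2.3]
gripper_width: 0.0236
gripper_force: 60.0
```

```bash
python3 - <<'E'
from h import *
s=get_state();print(s['tcp_pos'],s['eef_rot'],s['contact_force'],s['moment'])
a=cv2.cvtColor(cv2.imread('pics/top0.png'),cv2.COLOR_BGR2GRAY)
c=cap('top')
for u in (315,334,344,363,373,392):
    print(u,'far',a[117:126,u-1:u+2].max(1),'near',a[148:162,u-1:u+2].max(1))
b=cv2.cvtColor(c['img'],cv2.COLOR_RGB2GRAY)
for u in (325,354,383): print(u,'cov',b[117:128,u-3:u+4].mean(1).astype(int),b[145:162,u-3:u+4].mean(1).astype(int))
P=(.6393,-.1886,np.radians(-1.44))
f=lambda x,y,z:px(c,(P[0]+x*np.cos(P[2])-y*np.sin(P[2]),P[1]+x*np.sin(P[2])+y*np.cos(P[2]),z))
for y in(.144,-.144):print([f(x,y,.07).round(1) for x in(.064,-.064)],[f(x,y,.012).round(1) for x in(.064,.05,-.05,-.064)],[f(x,y,0).round(1) for x in(-.064,)])
for y in(.108,0,-.108): print([f(x,y,.075).round(1) for x in(.055,-.055)])
E
```

```text
[0.43733763 0.01890218 0.05082595] [ 1.79994742e+02 -2.87846780e-03 -8.37049552e+01] [ 0.10391582  0.13219655 -2.34756962] [-0.02853155  0.08535808  0.06542855]
315 far [170 170 169 170 169 186 192 192 191] near [190 189 189 189 188 188 164 170 159 149 184 154 152 158]
334 far [172 172 171 171 159 183 191 191 190] near [194 193 193 193 193 193 153 157 148 180 195 150 154 160]
344 far [172 171 171 171 176 191 194 193 193] near [192 192 191 191 191 192 154 140 148 188 196 140 149 160]
363 far [169 169 168 170 179 192 191 191 191] near [194 194 193 193 193 193 158 145 150 188 194 152 153 163]
373 far [169 169 169 170 185 192 194 195 195] near [191 191 190 192 194 191 148 144 182 195 182 151 155 170]
392 far [169 170 169 168 186 193 192 192 192] near [193 193 192 192 192 184 144 122 126 133 160 167 168 169]
325 cov [173 173 173 174 172 168 172 173 173 187 194] [196 196 164 169 174 174 153 151 142 116 148 180 186 189 146 154 161]
354 cov [171 172 171 173 142 164 172 173 174 190 195] [195 197 181 174 174 166 132 114 113 148 165 169 168 169 124 112 117]
383 cov [161 166 170 163 138 157 170 172 173 190 195] [195 195 180 173 173 173 136 125  99 148 177 185 187 156 120 110 109]
[array([315. , 120.7]), array([315.2, 154.1])] [array([314. , 125.2]), array([314. , 128.7]), array([314.2, 153.8]), array([314.3, 157.4])] [array([314.1, 158. ])]
[array([391.9, 120.4]), array([392.8, 153.9])] [array([388.1, 124.9]), array([388.2, 128.4]), array([388.9, 153.7]), array([389. , 157.2])] [array([388.2, 157.9])]
[array([324.7, 122.6]), array([325. , 151.4])]
[array([353.6, 122.5]), array([354.1, 151.3])]
[array([382.6, 122.4]), array([383.3, 151.2])]
```

Request:
send_rows(
  moves=[
    {"slide": [0,0,0.006],"turn": 0,"gripper": 0.1},
    {"slide": [0,0,0.012],"turn": 0,"gripper": 0.1},
    {"slide": [0,0,0.018],"turn": 0,"gripper": 0.1},
    {"slide": [0,0,0.024],"turn": 0,"gripper": 0.1},
    {"slide": [0,0,0.026],"turn": 0,"gripper": 0.1},
  ],
)

```text
time_s: 38.93
tcp_pos: [0.4373, 0.0189, 0.0472]
eef_rot: [-180.0, 0.0, -83.7]
contact_force: [-0.4, -0.4, -2.3]
gripper_width: 0.0237
gripper_force: 60.0
```

```bash
python3 - <<'E'
from h import *
s=get_state();print(s['tcp_pos'],s['contact_force'],s['moment'])
E
```

```text
[0.43732842 0.01891267 0.04720926] [-0.43225718 -0.37925059 -2.25759701] [-0.0224813   0.10996942  0.03905987]
```

Request:
send_rows(
  moves=[
    {"slide": [0,0,0.005],"turn": 0,"gripper": 0.1},
    {"slide": [0,0,0.008],"turn": 0,"gripper": 0.1},
    {"slide": [0,0,0.01],"turn": 0,"gripper": 0.1},
    {"slide": [0,0,0.01],"turn": 0,"gripper": 0.1},
    {"slide": [0,0,0.01],"turn": 0,"gripper": 0.1},
  ],
)

```text
time_s: 39.35
tcp_pos: [0.4374, 0.0189, 0.0468]
eef_rot: [-180.0, -0.0, -83.7]
contact_force: [-6.2, 1.2, 15.3]
gripper_width: 0.0235
gripper_force: 60.0
```

```bash
python3 - <<'E'
from h import *
s=get_state();print(s['tcp_pos'],s['contact_force'],s['moment'])
E
```

```text
[0.43735049 0.01891138 0.04676183] [-6.2254848   1.2064763  15.34109555] [3.06855337e-01 2.52603821e+00 1.81856014e-03]
```

Request:
send_rows(
  moves=[
    {"slide": [0,0,-0.007],"turn": 0,"gripper": 0.1},
    {"slide": [0,0,-0.007],"turn": 0,"gripper": 0.1},
    {"slide": [0,0,-0.007],"turn": 0,"gripper": 0.5},
    {"slide": [0,0,-0.007],"turn": 0,"gripper": 0.9},
    {"slide": [0,0,-0.007],"turn": 0,"gripper": 0.9},
  ],
)

```text
time_s: 39.77
tcp_pos: [0.4375, 0.019, 0.0467]
eef_rot: [-180.0, 0.0, -83.7]
contact_force: [0.4, -0.4, 0.8]
gripper_width: 0.038
gripper_force: 0.0
```

Request:
send_rows(
  moves=[
    {"slide": [0,0,-0.007],"turn": 0,"gripper": 0.9},
    {"slide": [0,0,-0.007],"turn": 0,"gripper": 0.9},
    {"slide": [0,0,-0.1],"turn": 0,"gripper": 0.9},
    {"slide": [0,0,-0.3],"turn": 0,"gripper": 0.9},
    {"slide": [0,0,-0.5],"turn": 0,"gripper": 0.9},
  ],
)

```text
time_s: 40.18
tcp_pos: [0.4363, 0.0184, 0.1218]
eef_rot: [179.8, -0.1, -83.7]
contact_force: [1.2, -0.2, -0.3]
gripper_width: 0.0713
gripper_force: 0.0
```

Request:
send_rows(
  moves=[
    {"slide": [0,0,-0.2],"turn": 0,"gripper": 0.9},
    {"slide": [0,0,-0.4],"turn": 0,"gripper": 0.9},
    {"slide": [0,0,-0.6],"turn": 0,"gripper": 0.9},
    {"slide": [0,0,-0.8],"turn": 0,"gripper": 0.9},
    {"slide": [0,0,-1],"turn": 0,"gripper": 0.9},
  ],
)

```text
time_s: 40.6
tcp_pos: [0.4369, 0.0187, 0.2734]
eef_rot: [-180.0, 0.0, -83.7]
contact_force: [1.3, 0.3, -0.8]
gripper_width: 0.0788
gripper_force: 0.0
```

```bash
python3 - <<'E'
from plan import *
p,y=here();print(p,y)
plan(p,y,[(.491,.4435,.28,174.5)])
s=cap('side');
for t in('lever_knob','lifter_grip'):
 for d in optics.look_for('side',t)[:2]: print(t,round(d['p'],2),np.round(d['location'],3))
E
```

```text
[0.43691801 0.01873595 0.27341574] -83.70229478238666
[-0.925, -0.223, -0.015] turn 0.377
[-0.892, 0.331, -0.015] turn 0.377
[-0.555, 0.773, -0.015] turn 0.377
   -> [0.491 0.444 0.28 ] -185.5
lever_knob 0.58 [0.485 0.451 0.143]
lifter_grip 0.83 [0.433 0.054 0.009]
```

Request:
send_rows(
  moves=[
    {"slide": [-0.18,-0.04,0],"turn": 0.075,"gripper": 0.9},
    {"slide": [-0.37,-0.09,0],"turn": 0.15,"gripper": 0.9},
    {"slide": [-0.55,-0.13,0],"turn": 0.225,"gripper": 0.9},
    {"slide": [-0.74,-0.18,0],"turn": 0.3,"gripper": 0.9},
    {"slide": [-0.925,-0.223,-0.015],"turn": 0.377,"gripper": 0.9},
  ],
)

```text
time_s: 41.17
tcp_pos: [0.4547, 0.1615, 0.2725]
eef_rot: [179.9, -0.1, -118.0]
contact_force: [0.6, 0.1, -0.5]
gripper_width: 0.0789
gripper_force: 0.0
```

Request:
send_rows(
  moves=[
    {"slide": [-0.18,0.07,0],"turn": 0.075,"gripper": 0.9},
    {"slide": [-0.36,0.13,0],"turn": 0.15,"gripper": 0.9},
    {"slide": [-0.54,0.2,0],"turn": 0.225,"gripper": 0.9},
    {"slide": [-0.72,0.26,0],"turn": 0.3,"gripper": 0.9},
    {"slide": [-0.892,0.331,-0.015],"turn": 0.377,"gripper": 0.9},
  ],
)

```text
time_s: 41.58
tcp_pos: [0.4729, 0.3031, 0.2743]
eef_rot: [-180.0, -0.2, -151.9]
contact_force: [0.9, -1.1, -1.0]
gripper_width: 0.0788
gripper_force: 0.0
```

Request:
send_rows(
  moves=[
    {"slide": [-0.12,0.16,0],"turn": 0.075,"gripper": 0.9},
    {"slide": [-0.24,0.33,0],"turn": 0.15,"gripper": 0.9},
    {"slide": [-0.36,0.5,0],"turn": 0.225,"gripper": 0.9},
    {"slide": [-0.48,0.66,0],"turn": 0.3,"gripper": 0.9},
    {"slide": [-0.555,0.773,-0.015],"turn": 0.377,"gripper": 0.9},
  ],
)

```text
time_s: 42.0
tcp_pos: [0.491, 0.4456, 0.2757]
eef_rot: [-179.8, -0.1, 174.2]
contact_force: [-0.7, -0.3, 0.5]
gripper_width: 0.0789
gripper_force: 0.0
```

Request:
send_rows(
  moves=[
    {"slide": [0,0,0.1],"turn": 0,"gripper": 0.9},
    {"slide": [0,0,0.2],"turn": 0,"gripper": 0.9},
    {"slide": [0,0,0.3],"turn": 0,"gripper": 0.9},
    {"slide": [0,0,0.4],"turn": 0,"gripper": 0.9},
    {"slide": [0,0,0.45],"turn": 0,"gripper": 0.9},
  ],
)

```text
time_s: 42.42
tcp_pos: [0.4903, 0.4426, 0.2072]
eef_rot: [-179.8, -0.2, 174.5]
contact_force: [-0.5, -0.8, 0.4]
gripper_width: 0.0787
gripper_force: 0.0
```

```bash
python3 - <<'E'
from plan import *
p,y=here();print(p,y,get_state()['gripper_width'])
plan(p,y,[(.491,.442,.136,174.5)])
E
```

```text
[0.49028716 0.44263775 0.20720988] 174.49323549566006 0.07867984774188162
[-0.005, -0.004, 0.475] turn -0.0
   -> [0.491 0.442 0.136] 174.5
```

Request:
send_rows(
  moves=[
    {"slide": [0,0,0.12],"turn": 0,"gripper": 0.9},
    {"slide": [0,0,0.24],"turn": 0,"gripper": 0.9},
    {"slide": [0,0,0.36],"turn": 0,"gripper": 0.9},
    {"slide": [0,0,0.47],"turn": 0,"gripper": 0.9},
    {"slide": [0,0,0.47],"turn": 0,"gripper": 0.6},
  ],
  newtons=12,
)

```text
time_s: 42.83
tcp_pos: [0.4898, 0.4417, 0.136]
eef_rot: [-179.7, -0.2, 174.5]
contact_force: [-0.6, -0.7, -0.5]
gripper_width: 0.0763
gripper_force: 0.0
```

Request:
send_rows(
  moves=[
    {"slide": [0,0,0],"turn": 0,"gripper": 0.1},
    {"slide": [0,0,0],"turn": 0,"gripper": 0.1},
    {"slide": [0,0,0],"turn": 0,"gripper": 0.1},
    {"slide": [0,0,0],"turn": 0,"gripper": 0.1},
    {"slide": [0,0,0],"turn": 0,"gripper": 0.1},
  ],
)

```text
time_s: 43.25
tcp_pos: [0.4916, 0.444, 0.1415]
eef_rot: [179.9, 0.0, 174.5]
contact_force: [-0.1, -0.3, 0.6]
gripper_width: 0.0442
gripper_force: 0.0
```

Request:
send_rows(
  moves=[
    {"slide": [0,0,0],"turn": 0,"gripper": 0.1},
    {"slide": [0,0,0],"turn": 0,"gripper": 0.1},
    {"slide": [0,0,0],"turn": 0,"gripper": 0.1},
    {"slide": [0,0,0],"turn": 0,"gripper": 0.1},
    {"slide": [0,0,0],"turn": 0,"gripper": 0.1},
  ],
)

```text
time_s: 43.67
tcp_pos: [0.4912, 0.4421, 0.1406]
eef_rot: [-179.8, -0.0, 174.5]
contact_force: [-1.0, -5.1, 3.4]
gripper_width: 0.0224
gripper_force: 12.0
```

```bash
python3 - <<'E'
from plan import *
p,y=here();s=get_state();print(p,y,s['gripper_width'],s['gripper_force'],s['contact_force'])
E
```

```text
[0.49123404 0.44206308 0.14062472] 174.4814458007043 0.022365580368058982 11.978056132793427 [-0.97706603 -5.12873404  3.37037096]
```

Request:
send_rows(
  moves=[
    {"slide": [0.05,0,0.002],"turn": 0,"gripper": 0.1},
    {"slide": [0.1,0,0.009],"turn": 0,"gripper": 0.1},
    {"slide": [0.15,0,0.02],"turn": 0,"gripper": 0.1},
    {"slide": [0.194,0,0.035],"turn": 0,"gripper": 0.1},
    {"slide": [0.24,0,0.055],"turn": 0,"gripper": 0.1},
  ],
)

```text
time_s: 44.08
tcp_pos: [0.4558, 0.4461, 0.1326]
eef_rot: [-179.9, 0.0, 174.5]
contact_force: [2.8, -4.9, 3.1]
gripper_width: 0.0217
gripper_force: 12.0
```

Request:
send_rows(
  moves=[
    {"slide": [0.045,0,0.023],"turn": 0,"gripper": 0.1},
    {"slide": [0.09,0,0.05],"turn": 0,"gripper": 0.1},
    {"slide": [0.125,0,0.078],"turn": 0,"gripper": 0.1},
    {"slide": [0.15,0,0.095],"turn": 0,"gripper": 0.1},
    {"slide": [0.15,0,0.095],"turn": 0,"gripper": 0.1},
  ],
)

```text
time_s: 44.5
tcp_pos: [0.4337, 0.4487, 0.1183]
eef_rot: [-180.0, 0.1, 174.6]
contact_force: [6.1, -6.2, 4.3]
gripper_width: 0.0218
gripper_force: 11.9
```

```bash
python3 - <<'E'
from plan import *
p,y=here();s=get_state();print(p,y,s['gripper_width'],s['gripper_force'],s['contact_force'])
E
```

```text
[0.43366879 0.44874956 0.11828938] 174.5517230814927 0.02183203671065143 11.94836676120758 [ 6.09649118 -6.16533454  4.27110148]
```

Request:
send_rows(
  moves=[
    {"slide": [0,0,0],"turn": 0,"gripper": 0.4},
    {"slide": [0,0,0],"turn": 0,"gripper": 0.8},
    {"slide": [0,0,0],"turn": 0,"gripper": 0.8},
    {"slide": [0,0,0],"turn": 0,"gripper": 0.8},
    {"slide": [0,0,0],"turn": 0,"gripper": 0.8},
  ],
)

```text
time_s: 44.92
tcp_pos: [0.4329, 0.4496, 0.1178]
eef_rot: [180.0, -0.0, 174.5]
contact_force: [-0.0, -0.3, -0.0]
gripper_width: 0.0496
gripper_force: 0.0
```

Request:
send_rows(
  moves=[
    {"slide": [0,0,-0.15],"turn": 0,"gripper": 0.8},
    {"slide": [0,0,-0.35],"turn": 0,"gripper": 0.8},
    {"slide": [0,0,-0.55],"turn": 0,"gripper": 0.8},
    {"slide": [0,0,-0.75],"turn": 0,"gripper": 0.8},
    {"slide": [0,0,-0.95],"turn": 0,"gripper": 0.8},
  ],
)

```text
time_s: 45.33
tcp_pos: [0.4329, 0.4493, 0.2618]
eef_rot: [180.0, -0.0, 174.5]
contact_force: [0.6, 0.7, -0.4]
gripper_width: 0.0703
gripper_force: 0.0
```

Request:
send_rows(
  moves=[
    {"slide": [0,-0.2,0],"turn": 0,"gripper": 0.8},
    {"slide": [0,-0.4,0],"turn": 0,"gripper": 0.8},
    {"slide": [0,-0.6,0],"turn": 0,"gripper": 0.8},
    {"slide": [0,-0.8,0],"turn": 0,"gripper": 0.8},
    {"slide": [0,-0.95,0],"turn": 0,"gripper": 0.8},
  ],
)

```text
time_s: 45.75
tcp_pos: [0.4189, 0.3056, 0.2606]
eef_rot: [180.0, -0.0, 174.5]
contact_force: [0.4, -0.2, 0.6]
gripper_width: 0.0702
gripper_force: 0.0
```

```bash
python3 - <<'E'
from plan import *
p,y=here();s=get_state();print(p,s['gripper_width'],s['contact_force'])
s=cap('side','f_s.png');a=s['img'][150:330,150:340,::-1]
cv2.imwrite('pics/f1.png',cv2.resize(a,None,fx=3.3,fy=3.3,interpolation=cv2.INTER_CUBIC))
for t in('lever_knob','cover1'):
 for d in optics.look_for('side',t)[:4]: print(t,round(d['p'],2),np.round(d['location'],3))
k=px(s,(.4912-.0546,.4443+.0053,.135));print('closed knob px',k,(k+.5-[150,150])*3.3)
E
```

```text
[0.41888638 0.30557231 0.26056508] 0.07020912131784106 [ 0.36616215 -0.19341224  0.58657548]
cover1 0.76 [0.465 0.619 0.004]
cover1 0.69 [ 0.578 -0.257  0.012]
cover1 0.68 [0.318 0.456 0.002]
cover1 0.57 [0.181 0.359 0.006]
closed knob px [226.09500467 270.04689886] [252.7635154  397.80476623]
```

View pics/f1.png

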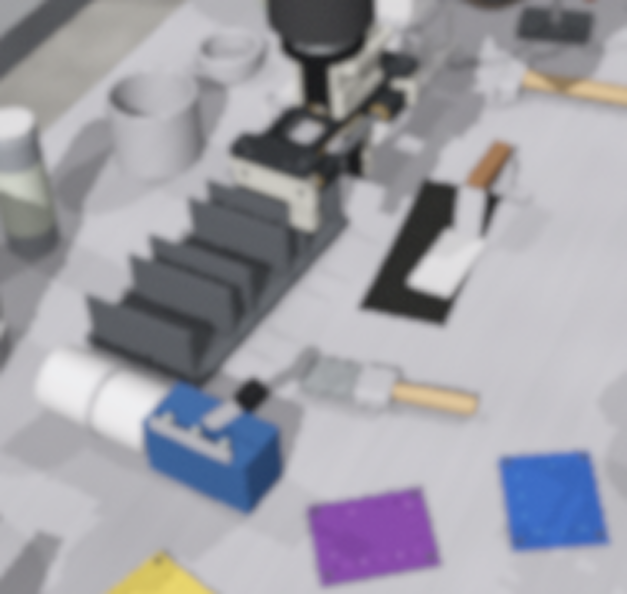

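The lever is closed, with the knob at (252,395) where expected. The spatula, however, has been knocked: its blade is at (445,262), at the mat's −x edge. I measure it and fix it.

```bash
python3 - <<'E'
from fit import *
c=cap('top','f_t.png');s=cap('side')
np.set_printoptions(precision=4,suppress=True)
B=lambda L:[(x/3.3+150-.5,y/3.3+150-.5) for x,y in L]
print('side',*fit(s,B([(408,283),(444,299),(485,240)]),[(.14,-.025,.006),(.14,.025,.006),(.045,.025,.006)],(.42,.02,91)))
for nm,z in(('top0.png',0),('f_t.png',0)):
    a=cv2.imread('pics/'+nm);h=cv2.cvtColor(a,cv2.COLOR_BGR2HSV)
    m=((h[...,0]<16)&(h[...,1]>120)&(h[...,2]>90)).astype(np.uint8)
    m[:,:255]=0;m[:,345:]=0;m[:160]=0;m[240:]=0
    n,l,st,ce=cv2.connectedComponentsWithStats(m)
    for i in range(1,n):
        if st[i,4]>20: 
            r=cv2.minAreaRect(np.argwhere(l==i)[:,::-1].astype(np.float32)); print(nm,st[i],ce[i],r,ray(c,*ce[i],.075))
    # mat+blade: print rows
a=cv2.imread('pics/f_t.png');cv2.imwrite('pics/f2.png',cv2.resize(a[165:230,245:345],None,fx=7.5,fy=7.5,interpolation=cv2.INTER_CUBIC))
E
```

```text
side [ 0.4026 -0.0111 86.5363] [0.5368 0.8649 1.6045]
top0.png [295 187  22   7 129] [305.3488 190.2481] ((305.5, 190.0), (6.0, 21.0), 90.0) [ 0.4431 -0.0018  0.075 ]
f_t.png [302 199  23   7 136] [312.8971 201.6765] ((313.0, 202.0), (6.0, 22.0), 90.0) [ 0.4001 -0.0282  0.075 ]
```

View pics/f2.png

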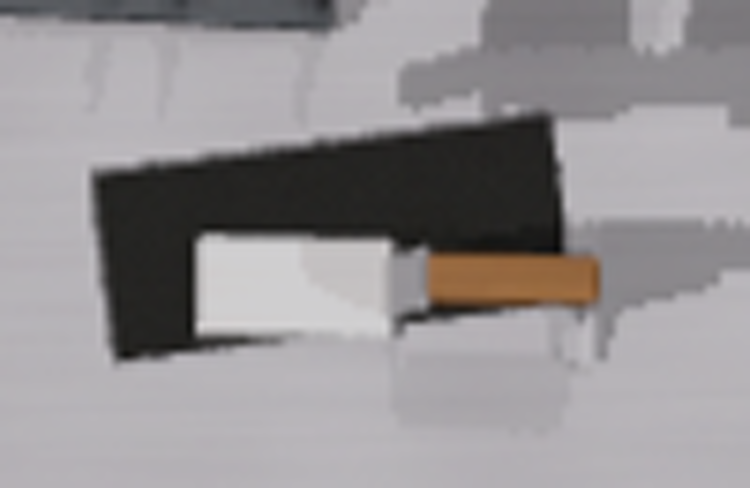

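The spatula's blade is at f2 (295,285), hanging at the mat's lower edge, with the handle at (515,280) and the foot off the mat. I re-grasp it and put it back.

```bash
python3 - <<'E'
from fit import *; from plan import *
c=cap('top');np.set_printoptions(precision=4,suppress=True)
B=lambda L:[(x/7.5+244.5,y/7.5+164.5) for x,y in L]
f,r=fit(c,B([(198,235),(197,333),(430,254),(428,304),(598,258),(597,303)]),[(.14,-.025,.005),(.14,.025,.005),(.024,-.012,.073),(.024,.012,.073),(-.06,-.012,.073),(-.06,.012,.073)],(.4,-.01,88));print(f,r)
p,y=here();print(p,y)
plan(p,y,[(f[0]+.02,f[1],.22,f[2]-180),(f[0],f[1],.12,f[2]-180),(f[0],f[1],.044,f[2]-180)])
E
```

```text
[ 0.401  -0.0105 86.9806] [0.209  0.1618 0.2416 0.3632 0.1978 0.3951]
[0.4197 0.3081 0.2605] 174.51934172082278
[-0.071, -0.705, 0.09] turn -0.342
[0.3, -0.641, 0.09] turn -0.342
[0.586, -0.397, 0.09] turn -0.342
   -> [ 0.421 -0.011  0.22 ] 267.0
[0.007, 0.133, 0.667] turn -0.0
   -> [ 0.401 -0.011  0.12 ] 267.0
[-0.0, 0.0, 0.507] turn -0.0
   -> [ 0.401 -0.011  0.044] 267.0
```

Request:
send_rows(
  moves=[
    {"slide": [-0.014,-0.14,0.02],"turn": -0.07,"gripper": 1},
    {"slide": [-0.028,-0.28,0.04],"turn": -0.14,"gripper": 1},
    {"slide": [-0.042,-0.42,0.06],"turn": -0.2,"gripper": 1},
    {"slide": [-0.056,-0.56,0.08],"turn": -0.27,"gripper": 1},
    {"slide": [-0.071,-0.705,0.09],"turn": -0.342,"gripper": 1},
  ],
)

```text
time_s: 46.47
tcp_pos: [0.4199, 0.2012, 0.2462]
eef_rot: [-180.0, -0.1, -154.3]
contact_force: [0.2, 0.1, 0.5]
gripper_width: 0.0874
gripper_force: 0.0
```

Request:
send_rows(
  moves=[
    {"slide": [0.06,-0.13,0.02],"turn": -0.07,"gripper": 1},
    {"slide": [0.12,-0.26,0.04],"turn": -0.14,"gripper": 1},
    {"slide": [0.18,-0.38,0.06],"turn": -0.2,"gripper": 1},
    {"slide": [0.24,-0.51,0.08],"turn": -0.27,"gripper": 1},
    {"slide": [0.3,-0.641,0.09],"turn": -0.342,"gripper": 1},
  ],
)

```text
time_s: 46.88
tcp_pos: [0.4205, 0.0948, 0.2329]
eef_rot: [180.0, -0.0, -123.6]
contact_force: [0.1, -1.8, -0.8]
gripper_width: 0.0874
gripper_force: 0.0
```

Request:
send_rows(
  moves=[
    {"slide": [0.12,-0.08,0.02],"turn": -0.07,"gripper": 1},
    {"slide": [0.24,-0.16,0.04],"turn": -0.14,"gripper": 1},
    {"slide": [0.36,-0.24,0.06],"turn": -0.2,"gripper": 1},
    {"slide": [0.48,-0.32,0.08],"turn": -0.27,"gripper": 1},
    {"slide": [0.586,-0.397,0.09],"turn": -0.342,"gripper": 1},
  ],
)

```text
time_s: 47.3
tcp_pos: [0.4209, -0.0116, 0.2195]
eef_rot: [180.0, -0.0, -92.8]
contact_force: [0.7, -0.0, -0.1]
gripper_width: 0.0877
gripper_force: 0.0
```

Request:
send_rows(
  moves=[
    {"slide": [0,0.02,0.14],"turn": 0,"gripper": 1},
    {"slide": [0,0.05,0.28],"turn": 0,"gripper": 1},
    {"slide": [0,0.08,0.42],"turn": 0,"gripper": 1},
    {"slide": [0,0.11,0.55],"turn": 0,"gripper": 1},
    {"slide": [0,0.133,0.667],"turn": 0,"gripper": 1},
  ],
)

```text
time_s: 47.72
tcp_pos: [0.4007, -0.0097, 0.1186]
eef_rot: [180.0, -0.0, -93.1]
contact_force: [-0.2, 0.1, -0.0]
gripper_width: 0.0879
gripper_force: 0.0
```

```bash
python3 - <<'E'
from fit import *; from plan import *
p,y=here();s=get_state();print(p,s['eef_rot'],s['joints'],s['contact_force'])
plan(p,y,[(.401,-.0105,.12,-93),(.401,-.0105,.044,-93)])
E
```

```text
[ 0.40073231 -0.00965683  0.11861326] [ 1.79952811e+02 -1.67779423e-02 -9.31292933e+01] [ 2.71960107e+01  2.00498969e-01 -4.07278104e+01 -1.23582691e-02
 -4.91208950e+01 -3.03172189e+01] [-0.19733208  0.14709456 -0.03962316]
[0.006, -0.002, -0.009] turn -0.001
   -> [ 0.401 -0.01   0.12 ] -93.0
[-0.0, 0.0, 0.507] turn -0.0
   -> [ 0.401 -0.01   0.044] -93.0
```

Request:
send_rows(
  moves=[
    {"slide": [0,0,0.12],"turn": 0,"gripper": 1},
    {"slide": [0,0,0.24],"turn": 0,"gripper": 1},
    {"slide": [0,0,0.36],"turn": 0,"gripper": 1},
    {"slide": [0,0,0.45],"turn": 0,"gripper": 1},
    {"slide": [0,0,0.49],"turn": 0,"gripper": 0.7},
  ],
  newtons=15,
)

```text
time_s: 48.13
tcp_pos: [0.4003, -0.0099, 0.0446]
eef_rot: [179.8, -0.1, -93.1]
contact_force: [0.7, -0.1, 1.1]
gripper_width: 0.0846
gripper_force: 0.0
```

Request:
send_rows(
  moves=[
    {"slide": [0,0,0],"turn": 0,"gripper": 0.1},
    {"slide": [0,0,0],"turn": 0,"gripper": 0.1},
    {"slide": [0,0,0],"turn": 0,"gripper": 0.1},
    {"slide": [0,0,0],"turn": 0,"gripper": 0.1},
    {"slide": [0,0,0],"turn": 0,"gripper": 0.1},
  ],
)

```text
time_s: 48.55
tcp_pos: [0.4014, -0.0098, 0.0471]
eef_rot: [-179.9, 0.0, -93.1]
contact_force: [0.3, 0.7, 0.1]
gripper_width: 0.0535
gripper_force: 0.0
```

Request:
send_rows(
  moves=[
    {"slide": [0,0,0],"turn": 0,"gripper": 0.1},
    {"slide": [0,0,0],"turn": 0,"gripper": 0.1},
    {"slide": [0,0,0],"turn": 0,"gripper": 0.1},
    {"slide": [0,0,0],"turn": 0,"gripper": 0.1},
    {"slide": [0,0,0],"turn": 0,"gripper": 0.1},
  ],
  newtons=40,
)

```text
time_s: 48.97
tcp_pos: [0.4008, -0.0101, 0.0465]
eef_rot: [-180.0, 0.0, -93.2]
contact_force: [0.3, -0.0, 1.3]
gripper_width: 0.024
gripper_force: 40.0
```

```bash
python3 - <<'E'
from fit import *; from plan import *
p,y=here();s=get_state();print(p,y,s['contact_force'],s['gripper_width'],s['gripper_force'])
plan(p,y,[(p[0],p[1],.085,y),(.4365,.0188,.085,-83.8),(.4365,.0188,.05,-83.8)])
E
```

```text
[ 0.40082085 -0.01012027  0.04648816] -93.15564610744681 [ 0.31819012 -0.01693893  1.34301532] 0.02403602329283369 39.9556303024292
[-0.0, 0.0, -0.257] turn -0.0
   -> [ 0.401 -0.01   0.085] -93.2
[-0.206, -0.227, -0.0] turn -0.104
   -> [0.436 0.019 0.085] -83.8
[-0.0, -0.0, 0.233] turn -0.0
   -> [0.436 0.019 0.05 ] -83.8
```

Request:
send_rows(
  moves=[
    {"slide": [0,0,-0.05],"turn": 0,"gripper": 0.1},
    {"slide": [0,0,-0.1],"turn": 0,"gripper": 0.1},
    {"slide": [0,0,-0.15],"turn": 0,"gripper": 0.1},
    {"slide": [0,0,-0.2],"turn": 0,"gripper": 0.1},
    {"slide": [0,0,-0.257],"turn": 0,"gripper": 0.1},
  ],
)

```text
time_s: 49.38
tcp_pos: [0.4007, -0.0101, 0.0859]
eef_rot: [-180.0, 0.0, -93.2]
contact_force: [1.2, 0.0, -3.4]
gripper_width: 0.0238
gripper_force: 40.0
```

Request:
send_rows(
  moves=[
    {"slide": [-0.05,-0.05,0],"turn": -0.02,"gripper": 0.1},
    {"slide": [-0.1,-0.11,0],"turn": -0.05,"gripper": 0.1},
    {"slide": [-0.15,-0.17,0],"turn": -0.08,"gripper": 0.1},
    {"slide": [-0.206,-0.227,0],"turn": -0.104,"gripper": 0.1},
    {"slide": [-0.206,-0.227,0],"turn": -0.104,"gripper": 0.1},
  ],
)

```text
time_s: 49.8
tcp_pos: [0.439, 0.0205, 0.0855]
eef_rot: [-179.9, 0.0, -83.6]
contact_force: [0.9, -0.1, -2.3]
gripper_width: 0.0237
gripper_force: 40.0
```

Request:
send_rows(
  moves=[
    {"slide": [0,0,0.06],"turn": 0,"gripper": 0.1},
    {"slide": [0,0,0.12],"turn": 0,"gripper": 0.1},
    {"slide": [0,0,0.18],"turn": 0,"gripper": 0.1},
    {"slide": [0,0,0.22],"turn": 0,"gripper": 0.1},
    {"slide": [0,0,0.22],"turn": 0,"gripper": 0.1},
  ],
)

```text
time_s: 50.22
tcp_pos: [0.4351, 0.0182, 0.0505]
eef_rot: [179.8, -0.0, -83.8]
contact_force: [-0.6, -0.4, -2.2]
gripper_width: 0.0238
gripper_force: 40.0
```

```bash
python3 - <<'E'
from fit import *; from plan import *
p,y=here();s=get_state();print(p,y,s['contact_force'],s['moment'])
plan(p,y,[(.4365,.0188,.047,-83.8)])
E
```

```text
[0.43508337 0.01817354 0.05047693] -83.84131509878368 [-0.63314021 -0.40863015 -2.18194984] [-0.09442421  0.14974532  0.01511482]
[-0.003, -0.01, 0.023] turn -0.0
   -> [0.436 0.019 0.047] -83.8
```

Request:
send_rows(
  moves=[
    {"slide": [0,0,0.006],"turn": 0,"gripper": 0.1},
    {"slide": [0,0,0.012],"turn": 0,"gripper": 0.1},
    {"slide": [0,0,0.018],"turn": 0,"gripper": 0.1},
    {"slide": [0,0,0.02],"turn": 0,"gripper": 0.1},
    {"slide": [0,0,0.02],"turn": 0,"gripper": 0.1},
  ],
)

```text
time_s: 50.63
tcp_pos: [0.4366, 0.0189, 0.0492]
eef_rot: [-180.0, 0.0, -83.8]
contact_force: [-0.3, 0.1, -2.7]
gripper_width: 0.0238
gripper_force: 40.0
```

```bash
python3 - <<'E'
from fit import *; from plan import *
p,y=here();s=get_state();print(p,y,s['contact_force'],s['moment'])
E
```

```text
[0.43661788 0.01890757 0.04917526] -83.79571960454783 [-0.31087024  0.06072915 -2.70906597] [-0.01194016  0.06567256  0.00234954]
```

Request:
send_rows(
  moves=[
    {"slide": [0,0,0.004],"turn": 0,"gripper": 0.1},
    {"slide": [0,0,0.008],"turn": 0,"gripper": 0.1},
    {"slide": [0,0,0.01],"turn": 0,"gripper": 0.1},
    {"slide": [0,0,0.01],"turn": 0,"gripper": 0.1},
    {"slide": [0,0,0.01],"turn": 0,"gripper": 0.1},
  ],
)

```text
time_s: 51.05
tcp_pos: [0.4365, 0.0189, 0.0474]
eef_rot: [180.0, -0.0, -83.8]
contact_force: [-1.0, 0.9, -2.7]
gripper_width: 0.0235
gripper_force: 40.0
```

Request:
send_rows(
  moves=[
    {"slide": [0,0,0.003],"turn": 0,"gripper": 0.1},
    {"slide": [0,0,0.006],"turn": 0,"gripper": 0.1},
    {"slide": [0,0,0.006],"turn": 0,"gripper": 0.1},
    {"slide": [0,0,0.006],"turn": 0,"gripper": 0.1},
    {"slide": [0,0,0.006],"turn": 0,"gripper": 0.1},
  ],
)

```text
time_s: 51.47
tcp_pos: [0.4366, 0.0189, 0.0466]
eef_rot: [-180.0, 0.0, -83.8]
contact_force: [-0.1, 1.4, -1.3]
gripper_width: 0.0238
gripper_force: 40.0
```

Just touching. I release, rise and check.

Request:
send_rows(
  moves=[
    {"slide": [0,0,0.003],"turn": 0,"gripper": 0.1},
    {"slide": [0,0,0.003],"turn": 0,"gripper": 0.1},
    {"slide": [0,0,0.003],"turn": 0,"gripper": 0.5},
    {"slide": [0,0,0],"turn": 0,"gripper": 0.9},
    {"slide": [0,0,0],"turn": 0,"gripper": 0.9},
  ],
)

```text
time_s: 51.88
tcp_pos: [0.4367, 0.019, 0.0467]
eef_rot: [-180.0, 0.0, -83.8]
contact_force: [-0.3, 0.5, 0.8]
gripper_width: 0.0383
gripper_force: 0.0
```

Request:
send_rows(
  moves=[
    {"slide": [0,0,0],"turn": 0,"gripper": 0.9},
    {"slide": [0,0,0],"turn": 0,"gripper": 0.9},
    {"slide": [0,0,-0.1],"turn": 0,"gripper": 0.9},
    {"slide": [0,0,-0.3],"turn": 0,"gripper": 0.9},
    {"slide": [0,0,-0.5],"turn": 0,"gripper": 0.9},
  ],
)

```text
time_s: 52.3
tcp_pos: [0.4355, 0.0184, 0.1217]
eef_rot: [179.8, -0.1, -83.8]
contact_force: [1.0, 0.7, 0.9]
gripper_width: 0.0714
gripper_force: 0.0
```

Request:
send_rows(
  moves=[
    {"slide": [0,0,-0.2],"turn": 0,"gripper": 0.9},
    {"slide": [0,0,-0.4],"turn": 0,"gripper": 0.9},
    {"slide": [0,0,-0.6],"turn": 0,"gripper": 0.9},
    {"slide": [0,0,-0.8],"turn": 0,"gripper": 0.9},
    {"slide": [0,0,-1],"turn": 0,"gripper": 0.9},
  ],
)

```text
time_s: 52.72
tcp_pos: [0.4361, 0.0187, 0.2732]
eef_rot: [-180.0, 0.0, -83.8]
contact_force: [2.1, 0.6, 0.8]
gripper_width: 0.0787
gripper_force: 0.0
```

Request:
send_rows(
  moves=[
    {"slide": [0.2,0,0],"turn": 0,"gripper": 0.9},
    {"slide": [0.4,0,0],"turn": 0,"gripper": 0.9},
    {"slide": [0.6,0,0],"turn": 0,"gripper": 0.9},
    {"slide": [0.8,0,0],"turn": 0,"gripper": 0.9},
    {"slide": [1,0,0],"turn": 0,"gripper": 0.9},
  ],
)

```text
time_s: 53.13
tcp_pos: [0.4526, -0.1315, 0.2717]
eef_rot: [-180.0, 0.0, -83.8]
contact_force: [0.8, 1.1, 0.7]
gripper_width: 0.0789
gripper_force: 0.0
```

Request:
send_rows(
  moves=[
    {"slide": [0.2,0,0],"turn": 0,"gripper": 0.9},
    {"slide": [0.4,0,0],"turn": 0,"gripper": 0.9},
    {"slide": [0.6,0,0],"turn": 0,"gripper": 0.9},
    {"slide": [0.8,0,0],"turn": 0,"gripper": 0.9},
    {"slide": [1,0,0],"turn": 0,"gripper": 0.9},
  ],
)

```text
time_s: 53.55
tcp_pos: [0.4688, -0.2809, 0.2714]
eef_rot: [180.0, 0.0, -83.8]
contact_force: [1.3, 0.4, -0.4]
gripper_width: 0.0791
gripper_force: 0.0
```

```bash
python3 - <<'E'
from fit import *
c=cap('top','g_t.png');st=get_state();print(st['tcp_pos'],st['contact_force'])
for t in('cover1','lifter_grip','lever_knob','brush','hammer'):
 for d in optics.look_for('top',t)[:6]: print(t,round(d['p'],2),np.round(d['location'],3),px(c,d['location']).round(0))
s=cap('side')
for t in('cover1','lever_knob'):
 for d in optics.look_for('side',t)[:6]: print('side',t,round(d['p'],2),np.round(d['location'],3))
h=cv2.cvtColor(c['img'],cv2.COLOR_RGB2HSV);g=h[...,2]
m=((h[...,0]<16)&(h[...,1]>120)&(g>90)).astype(np.uint8);m[:,:255]=0;m[:,345:]=0;m[:160]=0;m[240:]=0
n,l,q,ce=cv2.connectedComponentsWithStats(m)
for i in range(1,n):
    if 60<q[i,4]<300:print('handle',q[i],ce[i],'centre',ray(c,*ce[i],.072))
a=np.radians(96.2)
print('expected handle centre',.4365-.018*np.cos(a),.0188-.018*np.sin(a))
# blade: bright blob within the mat
b=((g>150)&(h[...,1]<40)).astype(np.uint8);mm=np.zeros_like(b)
poly=[px(c,(.4322+x*np.cos(a)-y*np.sin(a),.0586+x*np.sin(a)+y*np.cos(a),.003)) for x,y in((.115,.045),(.115,-.045),(-.02,-.045),(-.02,.045))]
cv2.fillPoly(mm,[np.round(poly).astype(int)],1);k=np.argwhere((b&mm)>0)[:,::-1].astype(np.float32)
r=cv2.minAreaRect(k);print('blade',len(k),r,ray(c,*r[0],.006))
E
```

```text
[ 0.46925096 -0.28454921  0.27084456] [ 2.68748565 -4.26027669  1.18562951]
cover1 0.82 [0.464 0.613 0.003] [146. 192.]
cover1 0.8 [0.318 0.456 0.006] [186. 228.]
cover1 0.73 [ 0.643 -0.056  0.076] [318. 137.]
cover1 0.73 [0.183 0.349 0.003] [214. 263.]
lifter_grip 0.62 [0.43  0.072 0.01 ] [286. 196.]
lever_knob 0.5 [0.447 0.447 0.136] [180. 190.]
brush 0.7 [0.403 0.286 0.019] [230. 205.]
hammer 0.9 [ 0.402 -0.294  0.023] [382. 201.]
hammer 0.45 [ 0.581 -0.09   0.012] [327. 157.]
side cover1 0.98 [0.319 0.456 0.006]
side cover1 0.97 [0.181 0.358 0.007]
side cover1 0.92 [0.464 0.618 0.005]
side cover1 0.91 [ 0.642 -0.072  0.073]
side cover1 0.66 [ 0.639 -0.184  0.072]
side cover1 0.58 [ 0.64  -0.286  0.076]
side lever_knob 0.59 [0.44  0.45  0.134]
side lever_knob 0.21 [ 0.579 -0.15   0.013]
handle [294 188  23   9 142] [304.70422535 191.47183099] centre [0.43902991 0.00056359 0.072     ]
expected handle centre 0.43844398840270843 0.0009052826484983248
blade 357 ((278.2899475097656, 197.02999877929688), (12.869343757629395, 29.698486328125), 81.8698959350586) [0.42866097 0.09995662 0.006     ]
```

```bash
python3 - <<'E'
from h import *
cap('top');s=get_state();print(s['contact_force'],s['qd'])
print(order.close_job())
E
```

```text
[-0.34617974  0.5744585  -0.31471314] [-0.10262293  0.09138604  0.145803    0.10815675 -0.091647    0.0834448 ]
the job is handed in; nothing more can be done
None
```

The job is handed in: all three covers lie flat on their own cooling lanes, about 2–3 mm off centre along the bars, and the damper is closed. The spatula stands on its mat, put back a second time after it was knocked aside; the hand-in call returned no verdict.

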